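Wipe the die-cut slugs from under a press guard

ROBOT

A 6-joint arm with a two-finger parallel gripper is mounted at the origin on the work surface. World frame = base frame: x ahead of the robot, y to its left, z up, the work surface at z = 0. Lengths are in m, angles in rad, forces in N, time in s.
With the tool pointing down it reaches from about 0.3 to 0.75 m from the base axis. Payload 8.5 kg.
Tool frame: the origin (TCP) lies on the mounting face of the last link; the fingertips stand 166 mm ahead of it and the grasp point (between the pads) lies 147 mm ahead of it; z points along the fingers, y is the direction in which the jaws open and shut (so a half turn about z gives the same grasp; the last joint's range is limited). The gripper opens to 88 mm and grips with 3 to 60 N. Pads are 18 mm wide; open, the fingers measure 123 mm over their backs; the gripper's body (75 mm by 187 mm) begins 45 mm behind the grasp point.
Start: joints at [-1.469, 0.381, 1.297, -0, 1.464, -0.215], TCP at [0.171, -0.523, 0.405] pointing down, gripper open.
Joint ranges: [-3.11, 3.11], [-0.89, 2.33], [0.22, 2.48], [-1.42, 4.56], [0.17, 2.85], [-2.88, 2.88]. Speed limits (rad/s): [2.39, 2.39, 3.14, 3.14, 3.14, 3.14].

INTERFACE

Orientations are given as a rotation vector (axis times angle).
In Python, from rig import env, imaging gives the robot as it stands.
- The arm moves only by the tool move_arm, never from a script. Its argument "motion" is a list of rows, each a list of 7 numbers: the turn, a rotation vector about the tool's x, y, z as a fraction of full scale, then the shift along the tool's x, y, z as a fraction of full scale, then the opening, from -1 (shut) to 1 (fully open). In form: [[wx, wy, wz, tx, ty, tz, hand], ...]. A call has 1 to 20 rows; each row is the pose to reach, as a shift and turn from the pose commanded when the call began, along the tool's axes at that moment; what a row does not reach only later rows make up. Full scale, the value 1, is 0.6 m for a shift and 45 degrees for a turn. A row lasts 1/12 s, in which the tool goes at most 41.7 mm and 7.16 degrees, less where a joint would pass 70% of its speed; a pose out of reach is approached as far as the arm can. A call with a number of a shift or a turn outside -1 to 1 is refused whole. A call with a gripper value outside its range is refused whole. The fingers move at their own pace and stop on an object; "newtons" is the grip in N (left out, the last holds). Time passes only in rows, so rows that repeat a pose let the fingers close. It gives the time, the measured TCP pose, the force and the opening at its end, in the units of the state.
- env.sense(): the state, without advancing time (a new reading comes with each control period).
- imaging.snapshot(name): name is "scene" or "top"; returns the picture (480x640x3 uint8, red, green, blue); there is no depth.
- imaging.camera_info(name): a dict with "intrinsics" (3x3 intrinsics, pixels), "rvec" (rotation vector, rad) and "tvec" (3), from world to camera coordinates, as OpenCV has them. Camera axes: x right, y down, z forward; pixel columns grow to the right and rows downward; lengths in m; the calibration is good to about 2 mm. A picture is of the moment at which its call begins. camera_info takes no time and is no camera call.
- env.job_done(): hands the job in, once; it reports no verdict.
The state is a dict: "t": time; "joints": joint angles; "dq": joint speeds; "effort": joint torques, N m; "ee_pos": TCP position; "tcp_rot": TCP orientation; "ft_force": force on the tool from outside, world axes, zero at the start; "ft_torque": the same for the moment, N m; "opening": opening from 0.0 (shut) to 1.0 (fully open).
Only numpy, scipy, OpenCV 4.12 (cv2) and the standard library are available. Lean on these libraries where they do the work, as an engineer would, in place of code of your own. Each camera call takes 0.05 s, during which the arm holds its last target.

TASK

Take the wooden scraper block by its slanting handle and reach in under the clear guard of the small die-cutting bed: with the sole pressed down on the bed (more than its own weight, but gently), feel its nose up against the steel back stop, then wipe all four cardboard slugs along the bed and off its end into the grey waste tray. Then stand the scraper back upright on its black rubber mat, lined up with it either way round. Move the slugs with the scraper, not with the fingers, do not bump the guard, and leave the other things on the bench where they are.

Things in the scene. Friction and masses are not known exactly. Their poses are not given: they have to be found in the camera images.
- scraper: Loose wooden scraper, about 0.22 kg (varies): block 150 (x) x 36 (y) x 40 (z) mm, flat rubber sole. Origin: centre of the sole; x along the block to its nose (x = +75 mm), z up. A straight handle, 24 mm wide in y and 26 deep, rises from the block's top at x = -45 mm, slanting 35 degrees from vertical towards -x; its end is about 92 mm above the sole at x = -82 mm. Starts standing on the mat.
- scraper_grip (a point): Point on the handle's axis to grip it, at (-66, 0, 68) mm in the scraper's frame; close the fingers along the scraper's y (24 mm). Axes are the scraper's.
- scraper_nose (a point): Lower edge of the scraper's nose, at (75, 0, 0) mm in its frame.
- bed: Fixed die-cutting bed, grey base with a flat aluminium top, 200 (x) x 380 (y) x 60 (z) mm. Origin: centre of its underside on the table; the wiping surface is 60 mm above it. x points to the back, away from the robot; y along the bed; ends at y = -190 and +190 mm. The tray stands against one end, the pile of blanks against the other.
- stop: Fixed steel back stop on the bed, a bar 12 (x) x 380 (y) x 22 (z) mm along the bed's length. Origin at its lower front edge, middle of its length: its front face is the plane x = 0 of this frame, 85 to 91 mm behind the bed's centre.
- guard: Fixed guard over the bed, same frame as the bed. Upright 5 mm front pane, front face at x = -35.5 mm, from 145 to 250 mm above the table, 400 mm long in y; roof of four 6 mm bars along y at 250 mm; 20 mm posts at x = 125, y = -205 and 205 mm. Open below the pane. An upright gripper hits the pane before the nose meets the stop: lean it 30 to 40 degrees, fingers pointing down and to the back.
- tray: Fixed grey open waste tray, 180 (x) x 160 (y) x 45 mm high, walls 4 mm, standing against one end of the bed (either end), its axes parallel to the bed's. Origin at the centre of its underside.
- blanks: Fixed pile of carton blanks 170 x 145 x 80 mm high at the bed's other end. Origin at the centre of its underside.
- mat: Fixed black rubber mat 160 (x) x 80 (y) x 4 mm on the table, the scraper's place. Origin at the centre of its underside; the scraper stands along its x.
- chip0: One of four loose kraft cardboard hand-hole slugs, a flat pill shape 60 (x) x 26 (y) x 6 mm, 14 g, starting flat on the bed under or near the guard. Origin at the centre of its underside.
- chip1: One of four loose kraft cardboard hand-hole slugs, a flat pill shape 60 (x) x 26 (y) x 6 mm, 14 g, starting flat on the bed under or near the guard. Origin at the centre of its underside.
- chip2: One of four loose kraft cardboard hand-hole slugs, a flat pill shape 60 (x) x 26 (y) x 6 mm, 14 g, starting flat on the bed under or near the guard. Origin at the centre of its underside.
- chip3: One of four loose kraft cardboard hand-hole slugs, a flat pill shape 60 (x) x 26 (y) x 6 mm, 14 g, starting flat on the bed under or near the guard. Origin at the centre of its underside.
- tape: Loose roll of brown tape lying flat, 100 mm diameter, 48 mm high: a bystander, leave it alone; origin at the centre of its underside
- carton: Small closed carton 120 x 90 x 70 mm: a bystander, leave it alone; origin at the centre of its underside
- cup: Blue cup, 80 mm rim, 95 mm high: a bystander, leave it alone; origin at the centre of its underside
- brush: Bench brush 160 x 50 x 32 mm: a bystander, leave it alone; origin at the centre of its underside
Mind the look-alikes: they are no part of the job. Of the things that look like the mat, take the one that is nearest to the robot's base at the start.

How it is judged:
On the way, in this order (a step that is already met when the one before it is completed fails the run):
1. the scraper is pressed down on the bed with more than 4 N while its nose pushes on the back stop with more than 1 N (contact force between scraper and bed above 4 N and contact force between scraper and stop above 1 N), for 0.1 s.
2. all four slugs are in the tray (x of chip0 in the frame of tray between -0.09 and 0.09 m and y of chip0 in the frame of tray between -0.08 and 0.08 m and z of each of chip0, chip1, chip2, chip3 in the frame of tray below 0.045 m and x of chip1 in the frame of tray between -0.09 and 0.09 m and y of chip1 in the frame of tray between -0.08 and 0.08 m and x of chip2 in the frame of tray between -0.09 and 0.09 m and y of chip2 in the frame of tray between -0.08 and 0.08 m and x of chip3 in the frame of tray between -0.09 and 0.09 m and y of chip3 in the frame of tray between -0.08 and 0.08 m), for 0.2 s.
At the end, for the whole second after the job is handed in: All four slugs lie in the tray (their origins inside its outline and below its 45 mm rim), and the scraper stands released and still on its sole on the mat: within 30 mm of the mat's centre, within 0.3 rad of the mat's long axis (either way round), upright within 0.1 rad (all of step 2 and horizontal distance between scraper and mat below 0.03 m and angle between scraper's own z axis and vertical below 0.1 rad and angle between the x axis of scraper and the x axis of mat, either way round below 0.3 rad and z of scraper in the frame of mat below 0.01 m and linear speed of scraper below 0.02 m/s); the robot touches nothing.
It fails at once if a slug is touched by the fingers (contact force between the fingers and chip0 above 0.5 N or contact force between the fingers and chip1 above 0.5 N or contact force between the fingers and chip2 above 0.5 N or contact force between the fingers and chip3 above 0.5 N).
It fails at once if the scraper is pressed on the bed or the stop with more than 40 N (contact force between scraper and bed above 40 N or contact force between scraper and stop above 40 N).
It fails at once if the guard is bumped with more than 10 N (contact force between anything else and guard above 10 N).
It fails at once if a bystander is moved more than 40 mm (distance of any of tape, carton, cup, brush from where it was at the start of the episode above 0.04 m).
It also fails if it takes over 72 s, if anything falls off the work surface, if the arm or the gripper's body presses on something with over 40 N, if the wrist force passes 120 N, or if a joint passes its speed limit or range.

## Working session

There is one attempt and no reset: what is moved stays moved. The work goes in short steps, Python scripts to look and compute and a tool call to move; the robot and the scene stay as the last step left them, time stands still between calls to the robot, and variables do not carry over. Pictures are saved under pics/ and viewed, and the job is handed in when it is done.

Besides the shell and the picture viewer there is one more tool, called as name([rows], argument=value, ...), one row to a line, values as JSON. move_arm: Moves the arm, as the interface text tells. Shift numbers are shares of 0.6 m and turn numbers shares of 45 degrees, none past 1 either way. Its arguments: {"type":"object","properties":{"motion":{"type":"array"},"newtons":{"type":"number"}},"required":["motion"]}

```bash
ls; mkdir -p pics
python3 - <<'E'
from rig import env, imaging
import cv2
print(env.sense())
for n in ("scene","top"):
    im=imaging.snapshot(n); cv2.imwrite(f"pics/{n}0.png",im[:,:,::-1]); print(n,imaging.camera_info(n))
E
```

```text
pics
{'t': 0.0, 'joints': array([-1.46931110e+00,  3.81186457e-01,  1.29825688e+00,  2.83705914e-05,
        1.46361733e+00, -2.15301512e-01]), 'dq': array([ 6.85740547e-04, -1.62298539e-04, -6.00233661e-04,  3.17983872e-04,
       -1.88580540e-03, -8.69369869e-05]), 'effort': array([ 8.25296866e-04, -4.37926519e+01, -2.24558830e+01,  7.14055658e-02,
        3.52522172e-02, -1.33265848e-04]), 'ee_pos': array([ 0.17132745, -0.52258398,  0.40414403]), 'tcp_rot': array([-3.10082117e+00, -4.95293687e-01, -1.75307790e-04]), 'ft_force': array([-0.10250599, -0.1156929 , -0.41984978]), 'ft_torque': array([ 0.01795011, -0.0243082 ,  0.05527913]), 'opening': 0.998701441923709}
scene {'intrinsics': array([[603.0671658 ,   0.        , 314.10243619],
       [  0.        , 603.0671658 , 241.11484588],
       [  0.        ,   0.        ,   1.        ]]), 'rvec': array([ 1.14163574,  2.26670395, -1.03708791]), 'tvec': array([ 0.27668805, -0.23056684,  1.84847533])}
top {'intrinsics': array([[586.169394  ,   0.        , 315.97882182],
       [  0.        , 586.169394  , 238.10120617],
       [  0.        ,   0.        ,   1.        ]]), 'rvec': array([ 2.16621453, -2.19614067,  0.09584529]), 'tvec': array([0.06007742, 0.54602598, 1.4755244 ])}
```

View pics/scene0.png

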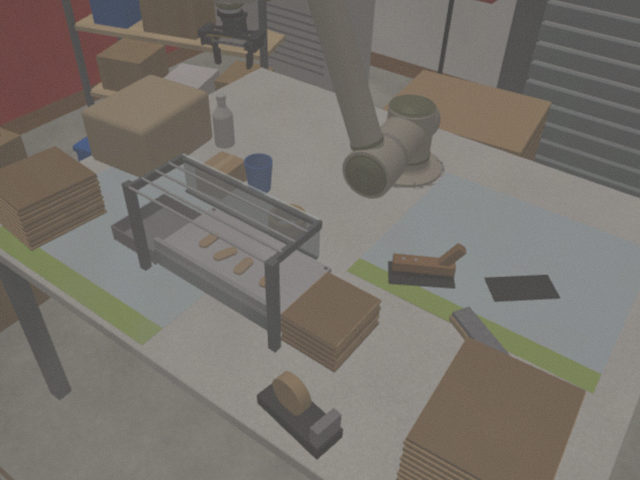

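View pics/top0.png

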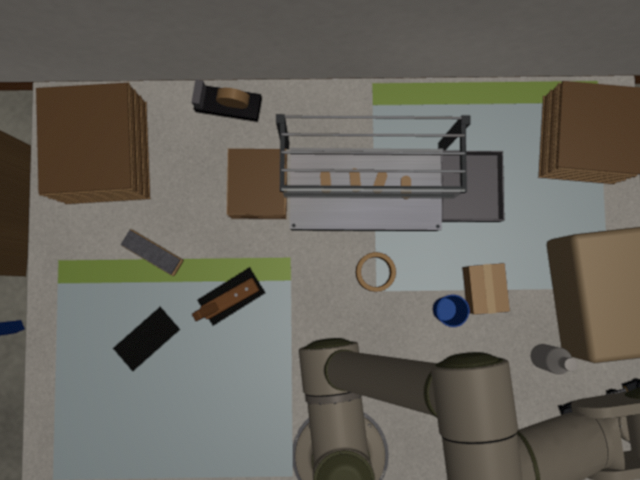

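Top view (image up = world +x, right = -y): the bed is at about (365,190) and the tray on its right, at (472,186). The pile of blanks is on the left at (258,183). The slugs are at (326,178), (354,178), (380,179) and (406,183). There are two black mats: one at (230,297) under the scraper and one bare at (146,338). Next I'll enlarge and measure them.

```bash
cat > h.py <<'E'
import numpy as np, cv2
from rig import env, imaging
from scipy.spatial.transform import Rotation as R
C={n:imaging.camera_info(n) for n in("scene","top")}
def ray(n,u,v):
    c=C[n];K=c["intrinsics"];Rm=cv2.Rodrigues(c["rvec"])[0];o=-Rm.T@c["tvec"]
    d=Rm.T@np.linalg.solve(K,[u,v,1.]);return o,d/np.linalg.norm(d)
def onz(n,u,v,z):
    o,d=ray(n,u,v);return o+d*(z-o[2])/d[2]
def tri(p,q): # p in top, q in scene
    o1,d1=ray("top",*p);o2,d2=ray("scene",*q)
    t=np.linalg.lstsq(np.c_[d1,-d2],o2-o1,rcond=None)[0]
    a=o1+t[0]*d1;b=o2+t[1]*d2;return (a+b)/2,np.linalg.norm(a-b)
def proj(n,P):
    c=C[n];return cv2.projectPoints(np.array(P,float).reshape(-1,3),c["rvec"],c["tvec"],c["intrinsics"],None)[0].reshape(-1,2)
def crop(src,box,s,out):
    im=cv2.imread(src);x0,y0,x1,y1=box
    im=cv2.resize(im[y0:y1,x0:x1],None,fx=s,fy=s,interpolation=cv2.INTER_CUBIC)
    im=cv2.convertScaleAbs(im,alpha=1.5)
    cv2.imwrite(out,im)
E
python3 - <<'E'
from h import *
crop("pics/top0.png",(100,260,280,380),4.4,"pics/c_top_scr.png")
crop("pics/scene0.png",(370,230,570,320),4,"pics/c_sc_scr.png")
crop("pics/top0.png",(220,105,520,240),2.6,"pics/c_top_bed.png")
crop("pics/scene0.png",(100,140,390,370),2.6,"pics/c_sc_bed.png")
for p in [(230,297),(146,338)]: print(onz("top",*p,0.004))
E
```

```text
[0.39977668 0.27506275 0.004     ]
[0.29878526 0.48914828 0.004     ]
```

View pics/c_top_scr.png

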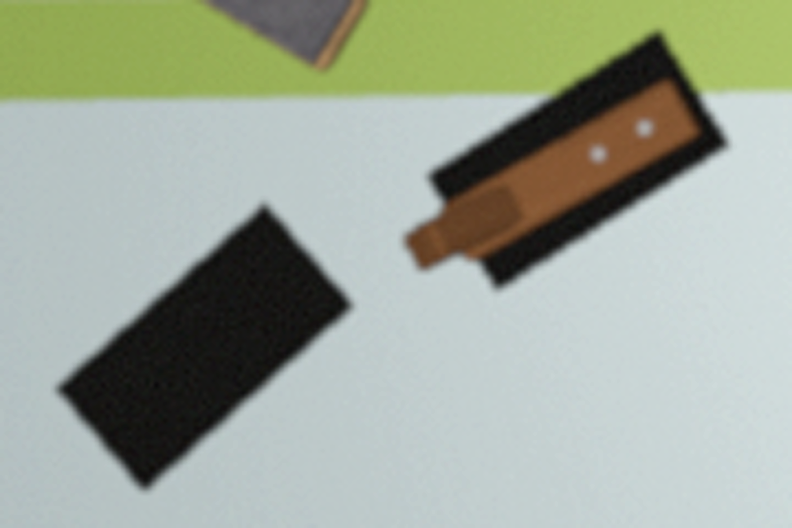

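View pics/c_sc_scr.png

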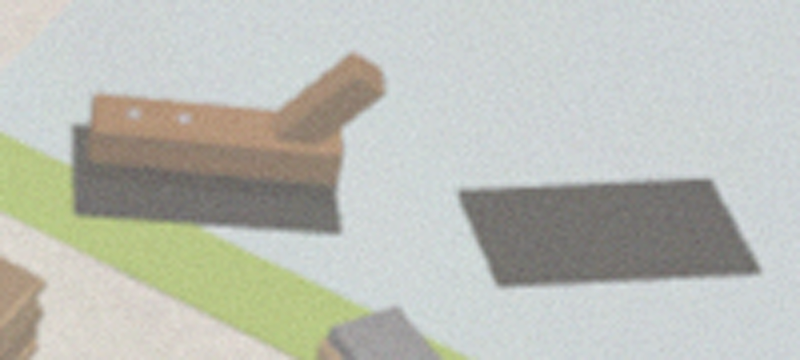

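View pics/c_top_bed.png

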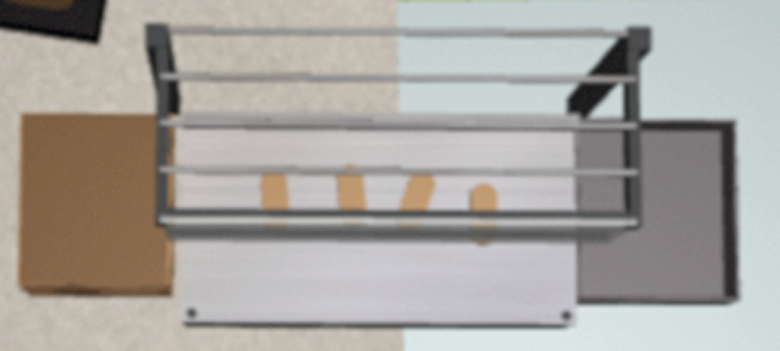

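View pics/c_sc_bed.png

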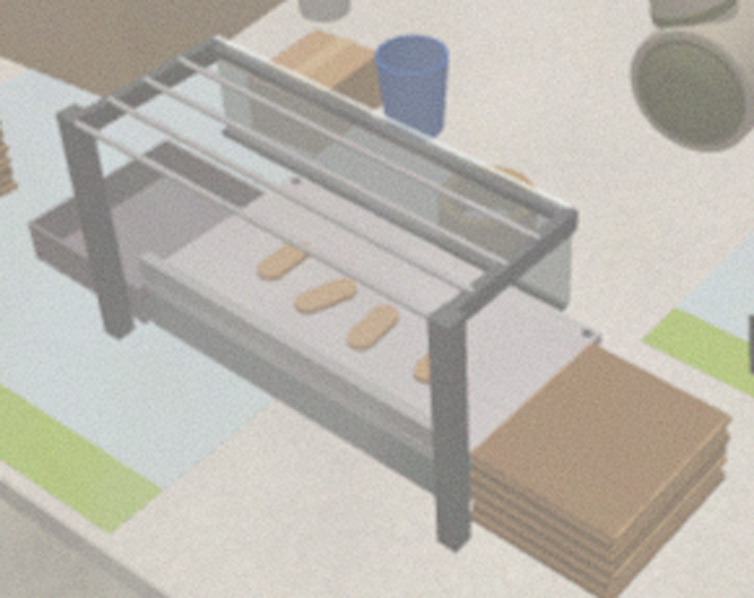

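Run:
```python
from h import *
np.set_printoptions(precision=4,suppress=True)
f=lambda o,s:(lambda x,y:(o[0]+(x+.5)/s-.5,o[1]+(y+.5)/s-.5))
t=f((100,260),4.4);s=f((370,230),4)
tb=f((220,105),2.6);sb=f((100,140),2.6)
print("screws",tri(t(644,128),s(135,114)),tri(t(598,154),s(184,119)))
print("bare mat corners z.004",[onz("top",*t(*p),.004)[:2] for p in [(60,388),(265,205),(350,305),(145,489)]])
M=[onz("top",*t(*p),.004)[:2] for p in [(658,33),(727,145),(499,287),(430,178)]]
print("mat",M,"ctr",np.mean(M,0))
M=np.array(M);l1=M[0]-M[3];l2=M[1]-M[2];print(np.linalg.norm(l1),np.linalg.norm(l2),np.arctan2(l1[1],l1[0]),np.arctan2(l2[1],l2[0]),np.linalg.norm(M[0]-M[1]))
print("mat corner two-view",tri(t(658,33),s(74,214)),tri(t(727,145),s(74,126)))
print("block nose corners top",tri(t(668,80),s(92,132)),) 
N=[onz("top",*t(*p),.044)[:2] for p in [(668,80),(702,133)]];print(N,np.linalg.norm(N[0]-N[1]))
B=onz("top",*t(475,258),.044)[:2];print("rear rt corner",B,"len side",np.linalg.norm(B-N[1]),np.arctan2(*(N[1]-B)[::-1]))
print("handle end tri", tri(t(405,238),s(352,54)),tri(t(412,253),s(368,64)))
print("bed screws",tri(tb(192,313),sb(587,335)),tri(tb(566,315),sb(295,181)))
print("bed front edge",[onz("top",*tb(*p),.06)[:2] for p in[(184,322),(577,324)]])
print("stop edge z.06/.082",[(onz("top",*tb(*p),.06)[:2],onz("top",*tb(*p),.082)[:2]) for p in[(180,126),(570,129)]])
print("tray corners .045",[onz("top",*tb(*p),.045)[:2] for p in[(737,121),(737,301),(578,300)]])
```

```text
screws (array([0.4205, 0.2292, 0.0451]), np.float64(0.0001944304313558866)) (array([0.4063, 0.2552, 0.045 ]), np.float64(0.000592247170820384))
bare mat corners z.004 [array([0.2753, 0.5721]), array([0.3788, 0.4546]), array([0.3205, 0.4049]), array([0.2171, 0.5223])]
mat [array([0.4757, 0.2256]), array([0.4098, 0.1857]), array([0.3296, 0.3185]), array([0.3931, 0.3587])] ctr [0.4021 0.2721]
0.15663584671011765 0.15519197315236385 -1.0154958674290318 -1.0274273743567448 0.077013592286464
mat corner two-view (array([0.4761, 0.2252, 0.0018]), np.float64(0.0014768570594287656)) (array([0.41  , 0.1854, 0.0037]), np.float64(0.0007486060026887679))
block nose corners top (array([0.4476, 0.2156, 0.0426]), np.float64(0.0005126084011812903))
[array([0.4475, 0.2157]), array([0.4172, 0.1965])] 0.03586141679961632
rear rt corner [0.3485 0.3253] len side 0.14590602475427442 -1.080953778519351
handle end tri (array([0.367 , 0.3427, 0.1155]), np.float64(0.016254432832686985)) (array([0.3564, 0.3455, 0.1018]), np.float64(0.007717388182128152))
bed screws (array([0.5771, 0.1085, 0.0588]), np.float64(0.00034698356079702626)) (array([ 0.5706, -0.2513,  0.061 ]), np.float64(0.0014767073698470979))
bed front edge [array([0.5685, 0.1161]), array([ 0.5615, -0.2612])]
stop edge z.06/.082 [(array([0.7595, 0.118 ]), array([0.7544, 0.1171])), (array([ 0.7517, -0.2604]), array([ 0.7467, -0.2556]))]
tray corners .045 [array([ 0.7609, -0.4281]), array([ 0.5833, -0.4209]), array([ 0.5863, -0.2663])]
```

```bash
cat >> h.py <<'E'
np.set_printoptions(precision=4,suppress=True)
def lean(yaw,L,sgn=1):
    "tool rot: z leaning L (rad) toward heading yaw, jaws across it"
    u=np.array([np.cos(yaw),np.sin(yaw),0]);v=np.array([-u[1],u[0],0])
    z=np.sin(L)*u+np.array([0,0,-np.cos(L)]);y=sgn*v;return np.c_[np.cross(y,z),y,z]
def cmd(Rt,pt,R0=None,p0=None):
    s=env.sense()
    if R0 is None:R0=R.from_rotvec(s["tcp_rot"]).as_matrix();p0=s["ee_pos"]
    w=R.from_matrix(R0.T@Rt).as_rotvec()/(np.pi/4);t=R0.T@(np.array(pt)-p0)/.6
    return np.r_[w,t]
E
python3 - <<'E'
from h import *
s=env.sense();print(R.from_rotvec(s["tcp_rot"]).as_matrix())
R0=R.from_rotvec(s["tcp_rot"]).as_matrix()
for sg in(1,-1):
  for yaw,L in((-1.075,.65),(-.018,.65)):
    print(sg,yaw,R.from_matrix(R0.T@lean(yaw,L,sg)).as_rotvec()*57.3)
tb=lambda x,y:(220+(x+.5)/2.6-.5,105+(y+.5)/2.6-.5)
e=np.array([1,-.018]);n=np.array([.018,1]);c=np.array([.665,-.0735])
for nm,pts in dict(A=[(262,173),(287,173),(265,225),(290,225)],B=[(336,168),(362,168),(340,227),(367,227)],Cc=[(410,172),(436,178),(399,225),(422,228)],D=[(471,195),(497,195),(483,183),(483,246)]).items():
  print(nm,[ (float((onz("top",*tb(*p),.066)[:2]-c)@e),float((onz("top",*tb(*p),.066)[:2]-c)@n)) for p in pts])
# scene ends of the slugs (top face)
sb=lambda x,y:(100+(x+.5)/2.6-.5,140+(y+.5)/2.6-.5)
for p in [(262,270),(305,250),(298,303),(355,286),(350,340),(395,312),(418,375)]:
  q=onz("scene",*sb(*p),.066)[:2]-c;print(p,q@e,q@n)
E
```

```text
[[ 0.9502  0.3115 -0.0001]
 [ 0.3115 -0.9502  0.0012]
 [ 0.0003 -0.0012 -1.    ]]
1 -1.075 [-32.4919 -27.1793 -96.3073]
1 -0.018 [ -51.6045   -8.8184 -153.1643]
-1 -1.075 [-25.922   30.9888  76.7137]
-1 -0.018 [-6.3038 36.8889 18.4789]
A [(0.04409779157902416, 0.11357710915589479), (0.04421673907084276, 0.08948135690343154), (-0.006513153941770664, 0.11051841823949206), (-0.0063980473257692115, 0.08649120963532315)]
B [(0.049334106110408615, 0.04224123527457737), (0.04945824943775238, 0.017164365846223457), (-0.008109565643854656, 0.03842833253552486), (-0.00798535698439957, 0.012470886609944063)]
Cc [(0.045779042010471664, -0.02912294408625245), (0.04004303543399719, -0.0541693413715157), (-0.005895996319130906, -0.018306278862487466), (-0.008703252387286151, -0.04041229638545059)]
D [(0.023625474963241702, -0.08779623686589466), (0.023747626003884095, -0.11285452836546624), (0.03538521087842299, -0.09946152492446184), (-0.025885089639764797, -0.09893605099336546)]
(262, 270) 0.030170421148448433 -0.10369363790166175
(305, 250) -0.015323992074778104 -0.09284630289851543
(298, 303) 0.04266403130166561 -0.045478642369439624
(355, 286) -0.006409519878553703 -0.021085308210953762
(350, 340) 0.049673610475896836 0.02466490972059695
(395, 312) -0.0024117270201743845 0.031235254408795283
(418, 375) 0.04600092000523911 0.10051923061529303
```

Of the two mats at top (230,297) and (146,338), the first is the right one: it is 0.485 m from the base against 0.57 m, and the scraper stands on it. The crop confirms this. Measured heights agree with the text: mat 2–4 mm, block top 45 mm, bed 60 mm. Now I'll move to a via pose.

Run:
```python
from h import *
Rv=lean(-1.87,0,1);pv=np.array([.40,.02,.42])
print(cmd(Rv,pv))
Rg=lean(-1.075,.65,1);g=np.array([.3667,.328,.072]);h=g-.247*Rg[:,2];print(h,cmd(Rg,h,Rv,pv))
```

```text
[-0.0013 -0.001  -1.2157  0.6439 -0.7406 -0.0252]
[0.2956 0.4595 0.2686] [-0.3287 -0.7829 -0.9756  0.6486 -0.3822  0.2523]
```

move_arm([
  [0, 0, -0.1, 0.06, -0.06, 0, 1],
  [0, 0, -0.3, 0.12, -0.13, 0, 1],
  [0, 0, -0.5, 0.19, -0.2, 0, 1],
  [0, 0, -0.7, 0.25, -0.27, 0, 1],
  [0, 0, -0.9, 0.31, -0.34, 0, 1],
  [0, 0, -1, 0.37, -0.41, 0, 1],
  [0, 0, -1, 0.43, -0.48, 0, 1],
  [0, 0, -1, 0.49, -0.55, -0.01, 1],
  [0, 0, -1, 0.55, -0.62, -0.02, 1],
  [0, 0, -1, 0.6, -0.68, -0.02, 1],
  [0, 0, -1, 0.64, -0.74, -0.02, 1],
  [0, 0, -1, 0.64, -0.74, -0.02, 1],
  [0, 0, -1, 0.64, -0.74, -0.02, 1],
  [0, 0, -1, 0.64, -0.74, -0.02, 1],
  [0, 0, -1, 0.64, -0.74, -0.02, 1],
  [0, 0, -1, 0.64, -0.74, -0.02, 1],
])

```text
t: 1.43
ee_pos: [0.3981, 0.0208, 0.4165]
tcp_rot: [-2.672, -1.652, 0.001]
ft_force: [0.6, -0.6, -0.3]
opening: 1.0
```

Run:
```python
from h import *
s=env.sense();print(s["t"],s["ee_pos"],s["joints"])
Rg=lean(-1.075,.65,1);g=np.array([.3667,.328,.072]);h=g-.247*Rg[:,2];print(h,cmd(Rg,h))
```

```text
1.4333 [0.3981 0.0208 0.4165] [-0.2469  0.1009  1.649  -0.      1.3922  0.2166]
[0.2956 0.4595 0.2686] [-0.3972 -0.7625 -1.1766  0.5776 -0.4795  0.2467]
```

move_arm([
  [-0.03, -0.06, -0.1, 0.05, -0.04, 0, 1],
  [-0.08, -0.15, -0.23, 0.11, -0.09, 0.02, 1],
  [-0.13, -0.25, -0.38, 0.17, -0.14, 0.04, 1],
  [-0.18, -0.35, -0.53, 0.23, -0.19, 0.07, 1],
  [-0.23, -0.44, -0.68, 0.29, -0.24, 0.1, 1],
  [-0.28, -0.54, -0.83, 0.35, -0.29, 0.13, 1],
  [-0.34, -0.65, -1, 0.41, -0.34, 0.16, 1],
  [-0.34, -0.65, -1, 0.47, -0.39, 0.19, 1],
  [-0.34, -0.65, -1, 0.53, -0.44, 0.22, 1],
  [-0.34, -0.65, -1, 0.578, -0.48, 0.247, 1],
  [-0.34, -0.65, -1, 0.578, -0.48, 0.247, 1],
  [-0.34, -0.65, -1, 0.578, -0.48, 0.247, 1],
  [-0.34, -0.65, -1, 0.578, -0.48, 0.247, 1],
  [-0.34, -0.65, -1, 0.578, -0.48, 0.247, 1],
  [-0.34, -0.65, -1, 0.578, -0.48, 0.247, 1],
])

```text
t: 2.68
ee_pos: [0.2988, 0.457, 0.2688]
tcp_rot: [1.524, 2.147, -0.39]
ft_force: [1.1, -0.9, 0.2]
opening: 0.999
```

Run:
```python
from h import *
s=env.sense();print(s["t"],s["ee_pos"],s["joints"])
Rg=lean(-1.075,.65,1);g=np.array([.3667,.328,.072]);h=g-.247*Rg[:,2];print(h,cmd(Rg,h))
```

```text
2.6833 [0.2988 0.457  0.2688] [ 0.8503  0.5642  1.4518 -0.5108  1.4087  0.6711]
[0.2956 0.4595 0.2686] [-0.0638 -0.1104 -0.1841  0.005  -0.0036 -0.003 ]
```

Reachable. I'll finish the orientation and look before closing in.

move_arm([
  [-0.03, -0.05, -0.1, 0.005, -0.003, -0.003, 1],
  [-0.064, -0.11, -0.184, 0.005, -0.0035, -0.003, 1],
  [-0.064, -0.11, -0.184, 0.005, -0.0035, -0.003, 1],
  [-0.064, -0.11, -0.184, 0.005, -0.0035, -0.003, 1],
  [-0.064, -0.11, -0.184, 0.005, -0.0035, -0.003, 1],
])

```text
t: 3.1
ee_pos: [0.295, 0.4602, 0.2689]
tcp_rot: [1.307, 2.189, -0.437]
ft_force: [0.1, 0.3, 1.1]
opening: 1.0
```

Run:
```python
from h import *
s=env.sense();print(s["t"],s["ee_pos"],s["joints"])
Rg=lean(-1.075,.65,1);g=np.array([.3667,.328,.072]);print(cmd(Rg,g-.147*Rg[:,2]))
for n in("scene","top"):cv2.imwrite(f"pics/{n}1.png",imaging.snapshot(n)[:,:,::-1])
crop("pics/top1.png",(120,230,320,380),4,"pics/c_top1.png")
crop("pics/scene1.png",(360,150,560,300),4,"pics/c_sc1.png")
```

```text
3.1 [0.295  0.4602 0.2689] [ 0.8718  0.5709  1.4526 -0.6041  1.42    0.5646]
[ 0.0011 -0.0028 -0.0026 -0.0013  0.0002  0.168 ]
```

View pics/c_top1.png

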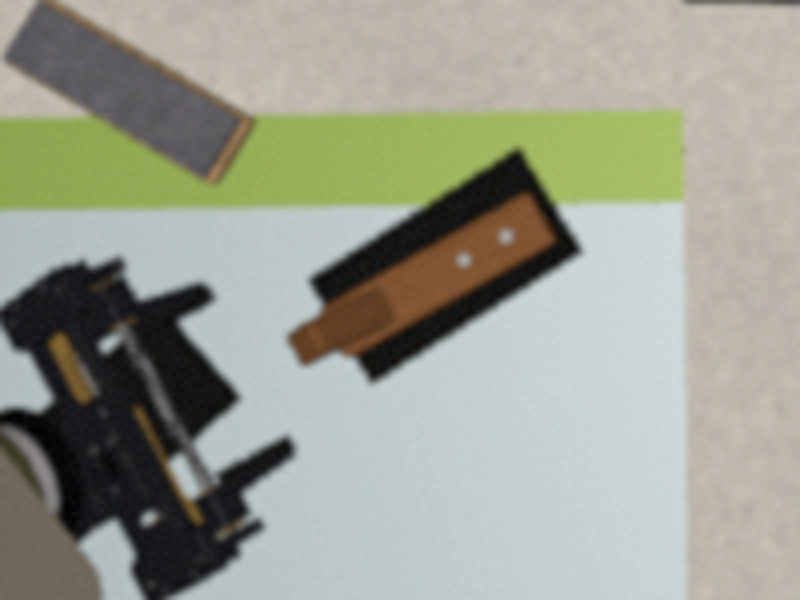

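View pics/c_sc1.png

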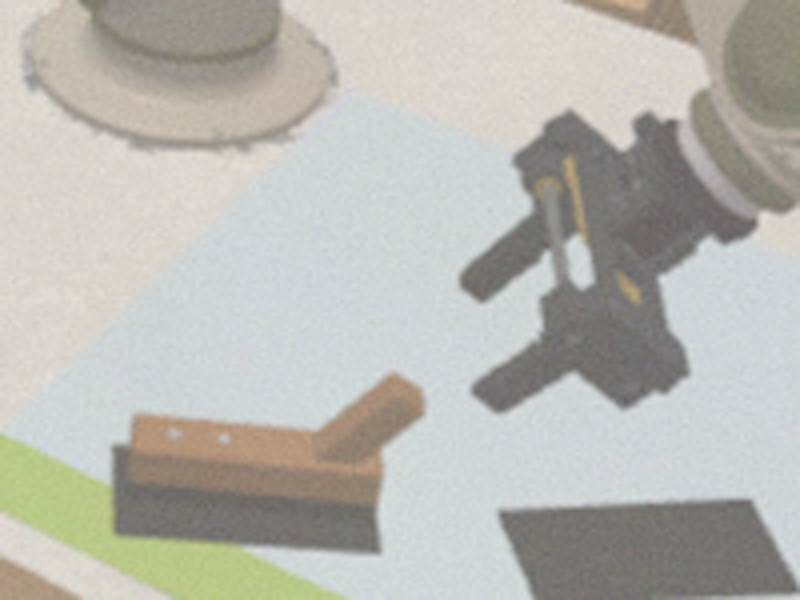

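The crops show the fingers straddling the handle line. The tips are at (212,295) and (292,447) in the top crop, and the handle end is at (300,350). Now I'll advance and close.

move_arm([
  [0, 0, 0, 0, 0, 0.05, 1],
  [0, 0, 0, -0.001, 0, 0.1, 1],
  [0, 0, 0, -0.001, 0, 0.14, 1],
  [0, 0, 0, -0.001, 0, 0.168, 1],
  [0, 0, 0, -0.001, 0, 0.168, 1],
  [0, 0, 0, -0.001, 0, 0.168, 0],
  [0, 0, 0, -0.001, 0, 0.168, -0.4],
  [0, 0, 0, -0.001, 0, 0.168, -0.6],
  [0, 0, 0, -0.001, 0, 0.168, -1],
  [0, 0, 0, -0.001, 0, 0.168, -1],
  [0, 0, 0, -0.001, 0, 0.168, -1],
  [0, 0, 0, -0.001, 0, 0.168, -1],
  [0, 0, 0, -0.001, 0, 0.168, -1],
  [0, 0, 0, -0.001, 0, 0.168, -1],
  [0, 0, 0, -0.001, 0, 0.168, -1],
], newtons=45)

```text
t: 4.45
ee_pos: [0.3238, 0.407, 0.1885]
tcp_rot: [1.303, 2.19, -0.438]
ft_force: [0.7, 0.1, -2.3]
opening: 0.272
```

Run:
```python
from h import *
s=env.sense();print(s["t"],s["ee_pos"],s["opening"]*88,s["ft_force"])
Rm=R.from_rotvec(s["tcp_rot"]).as_matrix();print(s["ee_pos"]+.147*Rm[:,2], Rm)
for n in("scene","top"):cv2.imwrite(f"pics/{n}2.png",imaging.snapshot(n)[:,:,::-1])
crop("pics/top2.png",(120,230,320,380),4,"pics/c_top2.png")
crop("pics/scene2.png",(360,150,560,300),4,"pics/c_sc2.png")
```

```text
4.45 [0.3238 0.407  0.1885] 23.93236155827067 [ 0.6518  0.1001 -2.2553]
[0.3663 0.329  0.0714] [[-0.38    0.8786  0.2892]
 [ 0.7     0.4776 -0.5309]
 [-0.6046  0.0007 -0.7965]]
```

View pics/c_sc2.png

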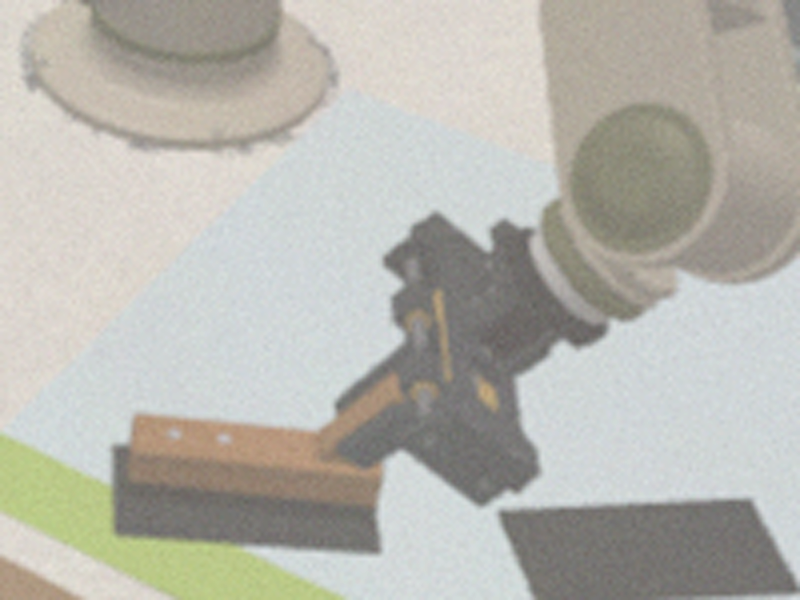

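View pics/c_top2.png

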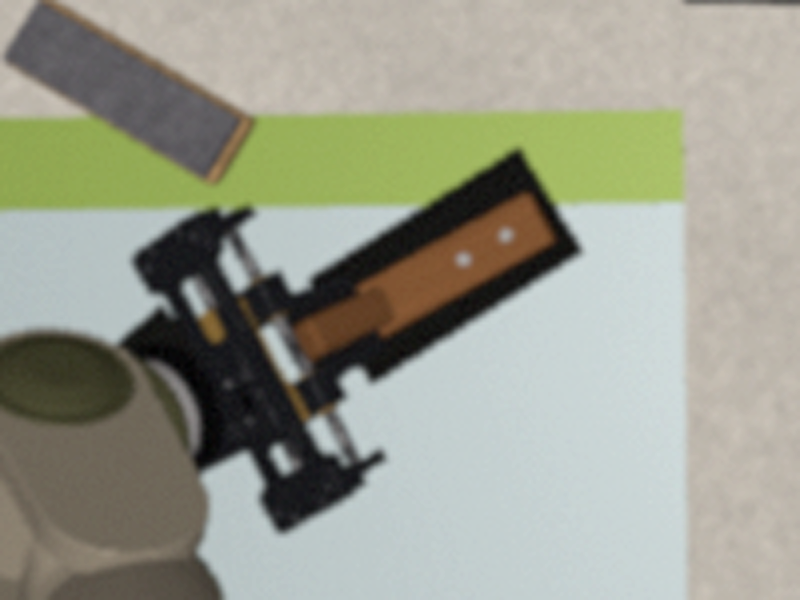

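Gripped at 23.9 mm. Now I'll compute the lift and the way to a point in front of the bed.

```bash
cat >> h.py <<'E'
import json
# grasp record: tool vs scraper
Rg0=R.from_rotvec([1.303,2.19,-.438]).as_matrix();pg0=np.array([.3238,.407,.1885])
Rs0=R.from_euler('z',-1.075).as_matrix();ps0=np.array([.398,.270,.004])
Rts=Rs0.T@Rg0; pts=Rs0.T@(pg0-ps0)
bc=np.array([.665,-.0735]);be=np.array([1,-.018]);bn=np.array([.018,1])
def tool_for(x,y,z,yaw):
    Rs=R.from_euler('z',yaw).as_matrix();return Rs@Rts,np.array([x,y,z])+Rs@pts
def bedpt(xb,yb): return bc+xb*be+yb*bn
def scr():
    s=env.sense();Rt=R.from_rotvec(s["tcp_rot"]).as_matrix();Rs=Rt@Rts.T
    o=s["ee_pos"]-Rs@pts;d=o[:2]-bc
    return dict(t=s["t"],o=o,yaw=np.arctan2(Rs[1,0],Rs[0,0]),tilt=np.arccos(Rs[2,2]),bed=np.r_[d@be,d@bn,o[2]-.06],f=s["ft_force"],tq=s["ft_torque"],q=s["joints"])
E
python3 - <<'E'
from h import *
print(scr())
s=env.sense();R0=R.from_rotvec(s["tcp_rot"]).as_matrix();p=s["ee_pos"]
print(cmd(R0,p+[0,0,.15]))
x,y=bedpt(-.16,.155);A=tool_for(x,y,.16,-.018);print(x,y,A[1],cmd(*A),cmd(*A,R0,p+[0,0,.15]))
E
```

```text
{'t': 4.55, 'o': array([0.398 , 0.2701, 0.0038]), 'yaw': np.float64(-1.074693626608055), 'tilt': np.float64(0.0004463414312700708), 'bed': array([-0.2732,  0.3388, -0.0562]), 'f': array([-0.1379, -0.193 , -0.8371]), 'tq': array([ 0.3021,  0.0791, -0.0532]), 'q': array([ 0.7668,  0.6482,  1.6134, -0.6833,  1.1765,  0.6362])}
[ 0.      0.      0.     -0.1511  0.0002 -0.1992]
0.50779 0.08438 [0.352  0.0871 0.3445] [-0.8135  0.0003 -1.0717 -0.5485 -0.2131  0.0894] [-0.8135  0.0003 -1.0717 -0.3973 -0.2133  0.2886]
```

move_arm([
  [0, 0, 0, -0.02, 0, -0.027, -1],
  [0, 0, 0, -0.06, 0, -0.08, -1],
  [0, 0, 0, -0.1, 0, -0.13, -1],
  [0, 0, 0, -0.13, 0, -0.17, -1],
  [0, 0, 0, -0.151, 0, -0.199, -1],
  [-0.07, 0, -0.09, -0.19, -0.02, -0.17, -1],
  [-0.15, 0, -0.2, -0.23, -0.04, -0.14, -1],
  [-0.23, 0, -0.3, -0.27, -0.06, -0.11, -1],
  [-0.31, 0, -0.41, -0.31, -0.08, -0.08, -1],
  [-0.39, 0, -0.51, -0.35, -0.11, -0.05, -1],
  [-0.47, 0, -0.62, -0.39, -0.13, -0.03, -1],
  [-0.55, 0, -0.72, -0.43, -0.15, 0.0, -1],
  [-0.63, 0, -0.83, -0.47, -0.17, 0.03, -1],
  [-0.7, 0, -0.92, -0.51, -0.19, 0.06, -1],
  [-0.75, 0, -0.985, -0.548, -0.213, 0.089, -1],
  [-0.75, 0, -0.985, -0.548, -0.213, 0.089, -1],
  [-0.75, 0, -0.985, -0.548, -0.213, 0.089, -1],
  [-0.75, 0, -0.985, -0.548, -0.213, 0.089, -1],
  [-0.75, 0, -0.985, -0.548, -0.213, 0.089, -1],
])

```text
t: 6.13
ee_pos: [0.3518, 0.0861, 0.3445]
tcp_rot: [0.128, 2.489, -0.041]
ft_force: [-0.3, 0.8, -1.6]
opening: 0.269
```

Run:
```python
from h import *
print(scr())
x,y=bedpt(-.145,.155);print(cmd(*tool_for(x,y,.16,-.018)),cmd(*tool_for(x,y,.075,-.018)))
```

```text
{'t': 6.1333, 'o': array([0.5069, 0.0701, 0.1601]), 'yaw': np.float64(-0.10412143905322882), 'tilt': np.float64(0.0009330434736080943), 'bed': array([-0.1607,  0.1407,  0.1001]), 'f': array([-0.2581,  0.808 , -1.6117]), 'tq': array([ 0.0509,  0.4665, -0.0004]), 'q': array([-0.0887,  0.0557,  2.0013, -0.0171,  0.4346, -1.5436])}
[-0.0656  0.0008 -0.0879 -0.02    0.0038  0.0152] [-0.0656  0.0008 -0.0879  0.0658  0.0037  0.1279]
```

move_arm([
  [-0.03, 0, -0.04, -0.01, 0.002, 0.008, -1],
  [-0.066, 0.001, -0.088, -0.02, 0.004, 0.015, -1],
  [-0.066, 0.001, -0.088, -0.02, 0.004, 0.015, -1],
  [-0.066, 0.001, -0.088, 0.01, 0.004, 0.053, -1],
  [-0.066, 0.001, -0.088, 0.04, 0.004, 0.09, -1],
  [-0.066, 0.001, -0.088, 0.066, 0.004, 0.128, -1],
  [-0.066, 0.001, -0.088, 0.066, 0.004, 0.128, -1],
  [-0.066, 0.001, -0.088, 0.066, 0.004, 0.128, -1],
  [-0.066, 0.001, -0.088, 0.066, 0.004, 0.128, -1],
])

```text
t: 6.88
ee_pos: [0.3701, 0.0875, 0.2685]
tcp_rot: [0.017, 2.497, -0.002]
ft_force: [-0.1, -0.2, -1.3]
opening: 0.269
```

Run:
```python
from h import *
print(scr())
x,y=bedpt(-.02,.155);print(cmd(*tool_for(x,y,.072,-.018)))
for n in("scene","top"):cv2.imwrite(f"pics/{n}3.png",imaging.snapshot(n)[:,:,::-1])
crop("pics/top3.png",(220,105,520,330),2.6,"pics/c_top3.png")
crop("pics/scene3.png",(100,140,390,370),2.6,"pics/c_sc3.png")
```

```text
{'t': 6.8833, 'o': array([0.525 , 0.0857, 0.0832]), 'yaw': np.float64(-0.014746942202844145), 'tilt': np.float64(0.005285589888316454), 'bed': array([-0.1429,  0.1567,  0.0232]), 'f': array([-0.1256, -0.1551, -1.2834]), 'tq': array([0.0352, 0.3607, 0.0641]), 'q': array([-0.0936,  0.2381,  2.093 ,  0.2949,  0.1749, -1.9244])}
[ 0.0047 -0.0062  0.0016 -0.1505 -0.0023  0.1381]
```

View pics/c_sc3.png

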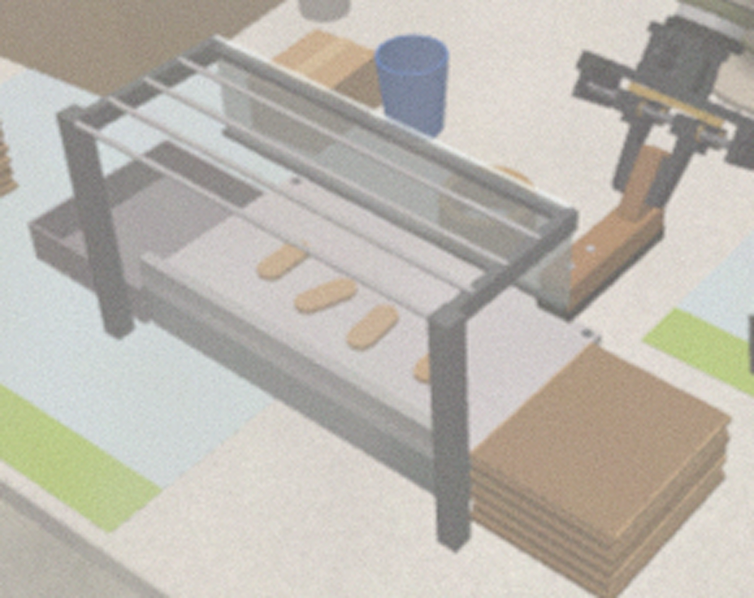

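View pics/c_top3.png

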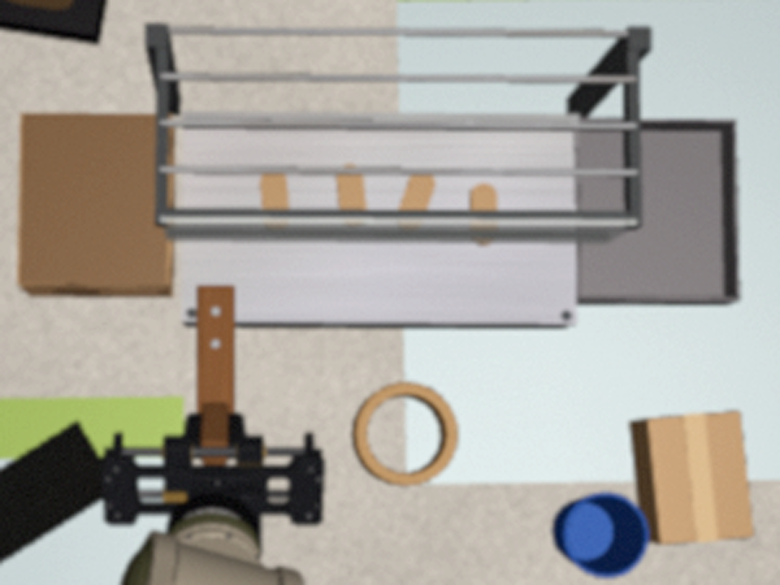

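Scene crop: the scraper is level in front of the pane, its nose at about (560,300). In the top crop it lies at x≈215, clear of the first slug at 262. The wrist is close to its j5 limit here, so I'll go forward first and then lower.

move_arm([
  [0, 0, 0, -0.02, 0, 0.014, -1],
  [0.002, -0.003, 0, -0.045, 0, 0.032, -1],
  [0.005, -0.006, 0, -0.08, -0.001, 0.06, -1],
  [0.005, -0.006, 0, -0.11, -0.002, 0.09, -1],
  [0.005, -0.006, 0, -0.135, -0.002, 0.118, -1],
  [0.005, -0.006, 0, -0.15, -0.002, 0.135, -1],
  [0.005, -0.006, 0, -0.15, -0.002, 0.135, -1],
  [0.005, -0.006, 0, -0.15, -0.002, 0.135, -1],
  [0.005, -0.006, 0, -0.15, -0.002, 0.135, -1],
])

```text
t: 7.73
ee_pos: [0.4895, 0.0848, 0.2569]
tcp_rot: [0.019, 2.495, -0.006]
ft_force: [0.0, 0.1, -2.3]
opening: 0.267
```

Run:
```python
from h import *
print(scr())
x,y=bedpt(0.,.155);print(cmd(*tool_for(x,y,.064,-.018)))
R0=R.from_rotvec(env.sense()["tcp_rot"]).as_matrix()
print("1mm down",R0.T@[0,0,-.001/.6],"1mm fwd",R0.T@[.001/.6,0,0])
```

```text
{'t': 7.7333, 'o': array([0.6447, 0.0821, 0.0719]), 'yaw': np.float64(-0.016756071428773216), 'tilt': np.float64(0.003263365249292581), 'bed': array([-0.0231,  0.1552,  0.0119]), 'f': array([ 0.0466,  0.1118, -2.2721]), 'tq': array([ 0.0766,  0.4325, -0.0366]), 'q': array([-0.0734,  0.4181,  1.8149,  0.1341,  0.2653, -1.7471])}
[ 0.0002 -0.004   0.0018 -0.0215 -0.0003  0.0338]
1mm down [0.001  0.     0.0013] 1mm fwd [-0.0013  0.      0.001 ]
```

move_arm([
  [0, -0.002, 0.001, -0.012, 0, 0.009, -1],
  [0, -0.004, 0.002, -0.024, 0, 0.018, -1],
  [0, -0.004, 0.002, -0.019, 0, 0.025, -1],
  [0, -0.004, 0.002, -0.0155, 0, 0.029, -1],
  [0, -0.004, 0.002, -0.0145, 0, 0.0305, -1],
  [0, -0.004, 0.002, -0.0135, 0, 0.0315, -1],
  [0, -0.004, 0.002, -0.0135, 0, 0.0315, -1],
  [0, -0.004, 0.002, -0.0135, 0, 0.0315, -1],
])

```text
t: 8.4
ee_pos: [0.5081, 0.0844, 0.2461]
tcp_rot: [0.021, 2.493, -0.006]
ft_force: [0.2, -0.2, -2.1]
opening: 0.27
```

Run:
```python
from h import *
print(scr())
```

```text
{'t': 8.4, 'o': array([0.6638, 0.0817, 0.0615]), 'yaw': np.float64(-0.01797194188855176), 'tilt': np.float64(0.0006453016170251178), 'bed': array([-0.004 ,  0.1552,  0.0015]), 'f': array([ 0.1555, -0.2171, -2.0872]), 'tq': array([ 0.068 ,  0.3636, -0.0251]), 'q': array([-0.0713,  0.4602,  1.7789,  0.1342,  0.2565, -1.7441])}
```

Free weight reads about -2.1 N. Now I'll step down half a millimetre at a time.

move_arm([
  [0, 0, 0, 0.0005, 0, 0.00065, -1],
  [0, 0, 0, 0.001, 0, 0.0013, -1],
  [0, 0, 0, 0.0015, 0, 0.002, -1],
  [0, 0, 0, 0.0015, 0, 0.002, -1],
])

```text
t: 8.73
ee_pos: [0.5082, 0.0844, 0.2446]
tcp_rot: [0.021, 2.492, -0.006]
ft_force: [-0.0, 0.0, -3.1]
opening: 0.266
```

```bash
python3 -c "
from h import *
print(scr())"
```

```text
{'t': 8.7333, 'o': array([0.6638, 0.0817, 0.06  ]), 'yaw': np.float64(-0.01798824421933168), 'tilt': np.float64(0.0005623185322446532), 'bed': array([-0.0039,  0.1552,  0.    ]), 'f': array([-0.0077,  0.0278, -3.1163]), 'tq': array([ 0.0174,  0.4092, -0.0013]), 'q': array([-0.0713,  0.4629,  1.7803,  0.1365,  0.2523, -1.7464])}
```

move_arm([
  [0, 0, 0, 0.0005, 0, 0.00065, -1],
  [0, 0, 0, 0.001, 0, 0.0013, -1],
  [0, 0, 0, 0.001, 0, 0.0013, -1],
])

```text
t: 8.98
ee_pos: [0.5083, 0.0844, 0.2442]
tcp_rot: [0.021, 2.491, -0.006]
ft_force: [-3.0, -0.0, 3.1]
opening: 0.269
```

```bash
python3 -c "
from h import *
print(scr())"
```

```text
{'t': 8.9833, 'o': array([0.6643, 0.0817, 0.0599]), 'yaw': np.float64(-0.018070178165019515), 'tilt': np.float64(0.0013548695542980273), 'bed': array([-0.0035,  0.1552, -0.0001]), 'f': array([-3.0334, -0.0274,  3.1123]), 'tq': array([0.0862, 0.2233, 0.0542]), 'q': array([-0.0713,  0.4638,  1.7808,  0.138 ,  0.2492, -1.7479])}
```

move_arm([
  [0, 0, 0, 0.0007, 0, 0.0009, -1],
  [0, 0, 0, 0.0007, 0, 0.0009, -1],
  [0, 0, 0, -0.0013, 0, 0.0026, -1],
  [0, 0, 0, -0.0033, 0, 0.0041, -1],
  [0, 0, 0, -0.0053, 0, 0.0056, -1],
  [0, 0, 0, -0.0053, 0, 0.0056, -1],
])

```text
t: 9.48
ee_pos: [0.5131, 0.0844, 0.244]
tcp_rot: [0.021, 2.489, -0.006]
ft_force: [-3.4, 0.7, 8.0]
opening: 0.27
```

```bash
python3 -c "
from h import *
print(scr())"
```

```text
{'t': 9.4833, 'o': array([0.6694, 0.0817, 0.06  ]), 'yaw': np.float64(-0.018007758801833643), 'tilt': np.float64(0.0027977058239363555), 'bed': array([ 0.0016,  0.1553, -0.    ]), 'f': array([-3.3701,  0.6612,  8.0272]), 'tq': array([0.2984, 0.1341, 0.1003]), 'q': array([-0.0705,  0.47  ,  1.7686,  0.1343,  0.2535, -1.7436])}
```

move_arm([
  [0, 0, 0, -0.0026, 0, 0.002, -1],
  [0, 0, 0, -0.0052, 0, 0.004, -1],
  [0, 0, 0, -0.0078, 0, 0.006, -1],
  [0, 0, 0, -0.0104, 0, 0.008, -1],
  [0, 0, 0, -0.0104, 0, 0.008, -1],
])

```text
t: 9.9
ee_pos: [0.521, 0.0842, 0.244]
tcp_rot: [0.021, 2.489, -0.006]
ft_force: [-2.2, -0.4, 7.8]
opening: 0.264
```

```bash
python3 -c "
from h import *
print(scr())"
```

```text
{'t': 9.9, 'o': array([0.6773, 0.0815, 0.06  ]), 'yaw': np.float64(-0.01802293304686553), 'tilt': np.float64(0.0029777554758998646), 'bed': array([ 0.0096,  0.1553, -0.    ]), 'f': array([-2.2198, -0.4122,  7.8374]), 'tq': array([0.3046, 0.1129, 0.1373]), 'q': array([-0.0696,  0.4798,  1.7476,  0.1268,  0.2644, -1.7351])}
```

Nose is now at bed x ≈ 84.6 mm, and friction is 2–3 N. Next, 1 mm steps forward.

move_arm([
  [0, 0, 0, -0.0013, 0, 0.001, -1],
  [0, 0, 0, -0.0026, 0, 0.002, -1],
  [0, 0, 0, -0.0026, 0, 0.002, -1],
])

```text
t: 10.15
ee_pos: [0.5228, 0.0842, 0.244]
tcp_rot: [0.021, 2.489, -0.006]
ft_force: [-3.6, 0.8, 9.3]
opening: 0.27
```

```bash
python3 -c "
from h import *
print(scr())"
```

```text
{'t': 10.15, 'o': array([0.6791, 0.0816, 0.06  ]), 'yaw': np.float64(-0.018001868763205486), 'tilt': np.float64(0.0027629841957509975), 'bed': array([ 0.0113,  0.1553, -0.    ]), 'f': array([-3.576 ,  0.8422,  9.2685]), 'tq': array([0.297 , 0.1986, 0.132 ]), 'q': array([-0.0694,  0.4821,  1.7427,  0.125 ,  0.2672, -1.7331])}
```

move_arm([
  [0, 0, 0, -0.0013, 0, 0.001, -1],
  [0, 0, 0, -0.0026, 0, 0.002, -1],
  [0, 0, 0, -0.0026, 0, 0.002, -1],
])

```text
t: 10.4
ee_pos: [0.5248, 0.0842, 0.244]
tcp_rot: [0.021, 2.489, -0.006]
ft_force: [-5.3, 0.8, 8.7]
opening: 0.27
```

```bash
python3 -c "
from h import *
print(scr())"
```

```text
{'t': 10.4, 'o': array([0.6811, 0.0815, 0.0599]), 'yaw': np.float64(-0.01801655122306145), 'tilt': np.float64(0.0027564101862670577), 'bed': array([ 0.0133,  0.1553, -0.0001]), 'f': array([-5.3452,  0.7528,  8.6724]), 'tq': array([0.3187, 0.1894, 0.164 ]), 'q': array([-0.0692,  0.4845,  1.7375,  0.1233,  0.27  , -1.7312])}
```

move_arm([
  [0, 0, 0, -0.0013, 0, 0.001, -1],
  [0, 0, 0, -0.0013, 0, 0.001, -1],
  [0, 0, 0, -0.0013, 0, 0.001, -1],
])

```text
t: 10.65
ee_pos: [0.5257, 0.0842, 0.244]
tcp_rot: [0.021, 2.489, -0.006]
ft_force: [-4.6, 0.5, 10.3]
opening: 0.27
```

```bash
python3 -c "
from h import *
print(scr())"
```

```text
{'t': 10.65, 'o': array([0.682 , 0.0815, 0.06  ]), 'yaw': np.float64(-0.01799243751519172), 'tilt': np.float64(0.002911533198383012), 'bed': array([ 0.0143,  0.1553, -0.    ]), 'f': array([-4.6182,  0.4928, 10.3   ]), 'tq': array([0.322 , 0.2409, 0.145 ]), 'q': array([-0.069 ,  0.4857,  1.7349,  0.1225,  0.2712, -1.7303])}
```

move_arm([
  [0, 0, 0, -0.0013, 0, 0.001, -1],
  [0, 0, 0, -0.0026, 0, 0.002, -1],
  [0, 0, 0, -0.0026, 0, 0.002, -1],
])

```text
t: 10.9
ee_pos: [0.5277, 0.0841, 0.244]
tcp_rot: [0.021, 2.489, -0.006]
ft_force: [-4.6, 0.6, 9.6]
opening: 0.27
```

```bash
python3 -c "
from h import *
print(scr())"
```

```text
{'t': 10.9, 'o': array([0.684 , 0.0815, 0.06  ]), 'yaw': np.float64(-0.01800770050800747), 'tilt': np.float64(0.0027591958999400408), 'bed': array([ 0.0162,  0.1553, -0.    ]), 'f': array([-4.5594,  0.5595,  9.5757]), 'tq': array([0.3162, 0.2142, 0.1166]), 'q': array([-0.0688,  0.4881,  1.7296,  0.1207,  0.2742, -1.7283])}
```

move_arm([
  [0, 0, 0, -0.0013, 0, 0.001, -1],
  [0, 0, 0, -0.0026, 0, 0.002, -1],
  [0, 0, 0, -0.0026, 0, 0.002, -1],
])

```text
t: 11.15
ee_pos: [0.5288, 0.0842, 0.2442]
tcp_rot: [0.02, 2.491, -0.006]
ft_force: [-14.4, 0.2, 15.2]
opening: 0.27
```

Run:
```python
from h import *
print(scr())
for n in("scene","top"):cv2.imwrite(f"pics/{n}4.png",imaging.snapshot(n)[:,:,::-1])
crop("pics/top4.png",(220,105,420,255),3.9,"pics/c_top4.png")
crop("pics/scene4.png",(200,140,390,290),4,"pics/c_sc4.png")
```

```text
{'t': 11.15, 'o': array([0.6848, 0.0815, 0.0598]), 'yaw': np.float64(-0.017795029911507297), 'tilt': np.float64(0.0011668025202506915), 'bed': array([ 0.017 ,  0.1554, -0.0002]), 'f': array([-14.4126,   0.1755,  15.2159]), 'tq': array([ 0.1352,  0.5604, -0.0561]), 'q': array([-0.0686,  0.4893,  1.7262,  0.1188,  0.278 , -1.7264])}
```

View pics/c_sc4.png

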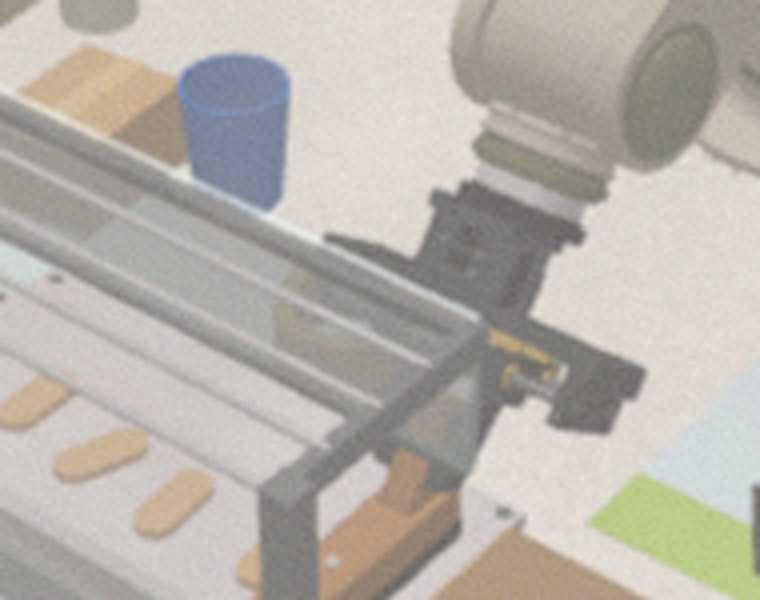

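View pics/c_top4.png

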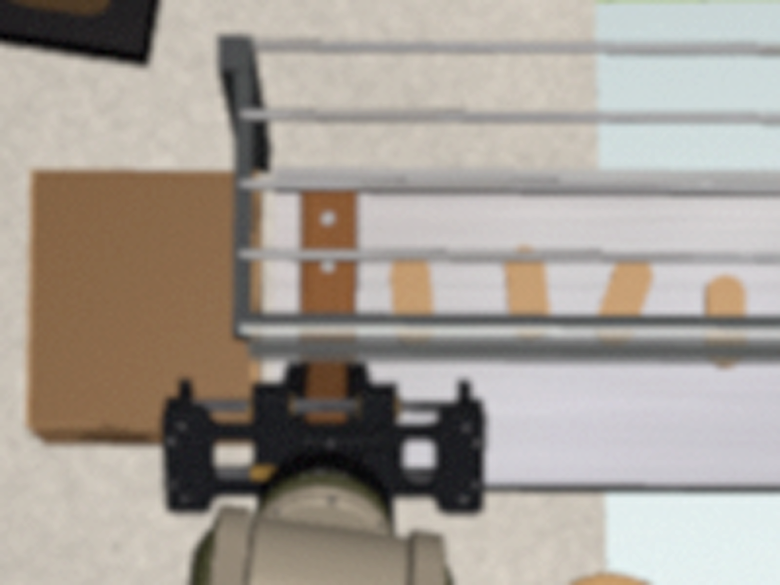

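The wrist force jumped from (-4.6, 9.6) to (-14.4, 15.2) N, so the nose is on the stop. The top crop shows the nose meeting the stop at row ~190. The gripper body (row ~385) stays in front of the pane (row ~355). I'll hold briefly, then ease off slightly.

move_arm([
  [0, 0, 0, 0, 0, 0, -1],
  [0, 0, 0, 0, 0, 0, -1],
  [0, 0, 0, 0, 0, 0, -1],
  [0, 0, 0, 0.0034, 0, -0.0037, -1],
  [0, 0, 0, 0.0034, 0, -0.0037, -1],
  [0, 0, 0, 0.0034, 0, -0.0037, -1],
])

```text
t: 11.75
ee_pos: [0.5266, 0.0841, 0.2442]
tcp_rot: [0.021, 2.49, -0.006]
ft_force: [-5.4, -1.5, 8.9]
opening: 0.268
```

```bash
python3 -c "
from h import *
print(scr())"
```

```text
{'t': 11.75, 'o': array([0.6827, 0.0814, 0.0599]), 'yaw': np.float64(-0.018123310130274455), 'tilt': np.float64(0.0017171170119582263), 'bed': array([ 0.0149,  0.1552, -0.0001]), 'f': array([-5.3658, -1.4873,  8.8882]), 'tq': array([0.1063, 0.2417, 0.0049]), 'q': array([-0.0691,  0.4865,  1.7323,  0.1209,  0.2741, -1.7287])}
```

Backed off about 2 mm with about 11 N down. Starting the wipe, first half.

move_arm([
  [0, 0, 0, 0, -0.008, 0, -1],
  [0, 0, 0, 0, -0.02, 0, -1],
  [0, 0, 0, 0, -0.035, 0, -1],
  [0, 0, 0, 0, -0.05, 0, -1],
  [0, 0, 0, 0, -0.065, 0, -1],
  [0, 0, 0, 0, -0.08, 0, -1],
  [0, 0, 0, 0, -0.08, 0, -1],
])

```text
t: 12.33
ee_pos: [0.5264, 0.035, 0.2441]
tcp_rot: [0.022, 2.489, -0.007]
ft_force: [-1.7, -2.0, 5.7]
opening: 0.265
```

Run:
```python
from h import *
print(scr())
cv2.imwrite("pics/top5.png",imaging.snapshot("top")[:,:,::-1])
crop("pics/top5.png",(220,105,520,255),2.6,"pics/c_top5.png")
```

```text
{'t': 12.3333, 'o': array([0.6826, 0.032 , 0.06  ]), 'yaw': np.float64(-0.019479041891847373), 'tilt': np.float64(0.0027124384394191623), 'bed': array([0.0157, 0.1059, 0.    ]), 'f': array([-1.6894, -2.0219,  5.6693]), 'tq': array([-0.2231, -0.0827, -0.254 ]), 'q': array([-0.1738,  0.4785,  1.75  ,  0.3466,  0.2828, -2.0287])}
```

View pics/c_top5.png

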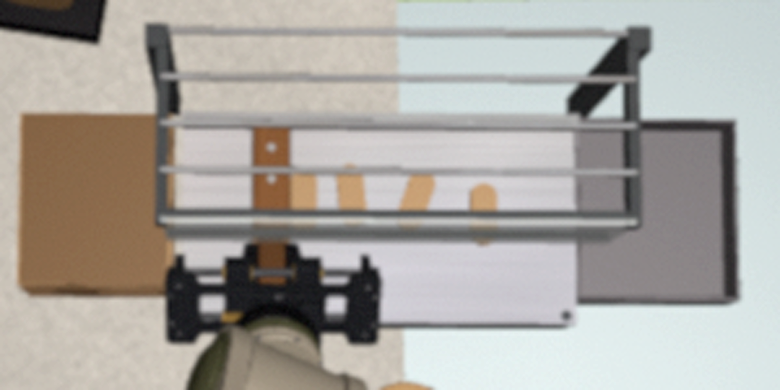

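The slugs collect ahead of the block: in the top crop the block is at x≈272 and slug A touches it at x≈304. Joint 6 is moving fast towards its limit, so I'll check the kinematics for the far end before going on.

```bash
cat > kin.py <<'E'
from h import *
from scipy.optimize import least_squares
D=[([-1.4693,.38119,1.29826,0,1.46362,-.2153],[.17133,-.52258,.40414]),
([-.2469,.1009,1.649,0,1.3922,.2166],[.3981,.0208,.4165]),
([.8503,.5642,1.4518,-.5108,1.4087,.6711],[.2988,.457,.2688]),
([.8718,.5709,1.4526,-.6041,1.42,.5646],[.295,.4602,.2689]),
([.7668,.6482,1.6134,-.6833,1.1765,.6362],[.3238,.407,.1885]),
([-.0887,.0557,2.0013,-.0171,.4346,-1.5436],[.3518,.0861,.3445]),
([-.0936,.2381,2.093,.2949,.1749,-1.9244],[.3701,.0875,.2685]),
([-.0713,.4602,1.7789,.1342,.2565,-1.7441],[.5081,.0844,.2461]),
([-.1738,.4785,1.75,.3466,.2828,-2.0287],[.5264,.035,.2441])]
def fk(q,P):
    h,a1,L1,a2,L2,d6=P
    r=lambda a,t:R.from_euler(a,t).as_matrix()
    A=r('z',q[0]);B=A@r('y',q[1]);Cc=B@r('y',q[2]);W=Cc@r('z',q[3])@r('y',q[4])@r('z',q[5])
    return W, np.array([0,0,h])+A@[a1,0,0]+B@[0,0,L1]+Cc@[a2,0,L2]+W@[0,0,d6]
P=least_squares(lambda P:np.concatenate([fk(q,P)[1]-p for q,p in D]),[.3,0,.4,0,.4,.1]).x
if __name__=="__main__":
    print(P,[1e3*np.linalg.norm(fk(q,P)[1]-p) for q,p in D])
    s=env.sense();W=fk(s["joints"],P)[0];Rt=R.from_rotvec(s["tcp_rot"]).as_matrix();print(W.T@Rt)
    K=W.T@Rt
    q=s["joints"].copy();lo=[-3.11,-.89,.22,-6,-3,-6];hi=[3.11,2.33,2.48,6,3,6]
    for L in (.65,):
     q=s["joints"].copy()
     for yb in np.arange(.105,-.2,-.03):
      x,y=bedpt(.0155,yb);T,p=tool_for(x,y,.06,-.018)
      f=lambda q:np.r_[(fk(q,P)[1]-p)*10,(fk(q,P)[0]@K-T).ravel()]
      r=least_squares(f,q,bounds=(lo,hi));q=r.x;print(round(yb,3),q,r.cost)
E
python3 kin.py
```

```text
[ 0.0159  0.1012  0.3917 -0.013   0.2622 -0.04  ] [np.float64(120.8424541595465), np.float64(119.25480280813312), np.float64(62.440333771247055), np.float64(52.56973791515749), np.float64(61.31893135409176), np.float64(117.97483104612668), np.float64(124.51209830029832), np.float64(126.92600651413113), np.float64(135.16273733487952)]
[[ 0. -1. -0.]
 [ 1.  0.  0.]
 [-0. -0.  1.]]
0.105 [ 0.0609  0.5988  1.5259 -0.1274  0.3715 -1.3902] 4.747374113497144e-31
0.075 [ 0.0065  0.5953  1.5327 -0.0372  0.3644 -1.5176] 4.365697783082407e-19
0.045 [-0.0481  0.5955  1.5323  0.0553  0.365  -1.6474] 8.764132578534004e-20
0.015 [-0.1024  0.5994  1.5248  0.1445  0.3732 -1.7738] 2.556328560532947e-20
-0.015 [-0.1563  0.6069  1.51    0.2258  0.3888 -1.8917] 9.472608830527755e-20
-0.045 [-0.2093  0.618   1.488   0.2959  0.4111 -1.9974] 2.179237953252696e-19
-0.075 [-0.2613  0.6329  1.4586  0.3535  0.4393 -2.0893] 2.913951055865386e-19
-0.105 [-0.312   0.6514  1.4216  0.3987  0.4727 -2.1673] 3.257228663601312e-19
-0.135 [-0.3612  0.6736  1.3768  0.4326  0.5109 -2.232 ] 4.854602842630382e-19
-0.165 [-0.4087  0.6997  1.3237  0.4566  0.5535 -2.2847] 1.261255835225886e-18
-0.195 [-0.4544  0.7298  1.2618  0.4723  0.6005 -2.3265] 4.978788764593334e-18
```

```bash
sed -i 's/h,a1,L1,a2,L2,d6=P/h,a1,L1,a2,L2,d6,b=P/; s/A@\[a1,0,0\]/A@[a1,b,0]/; s/\[.3,0,.4,0,.4,.1\]/[.3,0,.4,0,.4,.1,.1]/' kin.py; python3 kin.py
```

```text
[0.1301 0.0001 0.5371 0.103  0.3507 0.0841 0.1175] [np.float64(0.02626686331559835), np.float64(0.05164895157876738), np.float64(0.045084205754474686), np.float64(0.035863469464482885), np.float64(0.09476322141164237), np.float64(0.061496619052323113), np.float64(0.047662332563873894), np.float64(0.0636508596529789), np.float64(0.05183011342837768)]
[[ 0. -1. -0.]
 [ 1.  0.  0.]
 [-0. -0.  1.]]
0.105 [-0.176   0.4781  1.7486  0.3475  0.288  -2.0323] 2.580693815404794e-19
0.075 [-0.2399  0.4758  1.7534  0.4639  0.3056 -2.1948] 3.907187175258212e-31
0.045 [-0.303   0.476   1.7531  0.5575  0.3302 -2.3339] 5.3571584578273055e-31
0.015 [-0.3648  0.4785  1.7477  0.6282  0.36   -2.4492] 1.48547973429797e-31
-0.015 [-0.4248  0.4834  1.7372  0.6789  0.3935 -2.5429] 1.979324362430416e-19
-0.045 [-0.4828  0.4906  1.7217  0.7132  0.4295 -2.6183] 4.8185729979014304e-20
-0.075 [-0.5383  0.5001  1.7012  0.7347  0.4673 -2.6788] 3.642773667357322e-20
-0.105 [-0.5911  0.5117  1.676   0.7464  0.5063 -2.727 ] 5.53963085488784e-20
-0.135 [-0.6412  0.5255  1.6461  0.7508  0.546  -2.7651] 1.0685879318531717e-19
-0.165 [-0.6885  0.5414  1.6118  0.7497  0.5863 -2.7951] 2.2714135810863407e-19
-0.195 [-0.7329  0.5592  1.573   0.7446  0.627  -2.8182] 5.206255138170366e-19
```

The fitted kinematics match to 0.1 mm. The whole wipe stays in range, with j6 ending at -2.82 against a limit of -2.88. Continuing.

move_arm([
  [0, 0, 0, 0, -0.008, 0, -1],
  [0, 0, 0, 0, -0.02, 0, -1],
  [0, 0, 0, 0, -0.035, 0, -1],
  [0, 0, 0, 0, -0.05, 0, -1],
  [0, 0, 0, 0, -0.065, 0, -1],
  [0, 0, 0, 0, -0.08, 0, -1],
  [0, 0, 0, 0, -0.095, 0, -1],
  [0, 0, 0, 0, -0.11, 0, -1],
  [0, 0, 0, 0, -0.125, 0, -1],
  [0, 0, 0, 0, -0.14, 0, -1],
  [0, 0, 0, 0, -0.155, 0, -1],
  [0, 0, 0, 0, -0.17, 0, -1],
  [0, 0, 0, 0, -0.185, 0, -1],
  [0, 0, 0, 0, -0.2, 0, -1],
  [0, 0, 0, 0, -0.2, 0, -1],
])

```text
t: 13.63
ee_pos: [0.5244, -0.0851, 0.2441]
tcp_rot: [0.022, 2.489, -0.007]
ft_force: [-1.2, -1.8, 6.8]
opening: 0.271
```

Run:
```python
from h import *
print(scr())
cv2.imwrite("pics/top6.png",imaging.snapshot("top")[:,:,::-1])
crop("pics/top6.png",(220,105,520,255),2.6,"pics/c_top6.png")
```

```text
{'t': 13.6333, 'o': array([ 0.6806, -0.0881,  0.06  ]), 'yaw': np.float64(-0.01943685582757651), 'tilt': np.float64(0.0024954266066535735), 'bed': array([ 0.0158, -0.0143, -0.    ]), 'f': array([-1.1965, -1.8272,  6.7635]), 'tq': array([-0.16  , -0.1123, -0.1937]), 'q': array([-0.4229,  0.4837,  1.7388,  0.6837,  0.3886, -2.5455])}
```

View pics/c_top6.png

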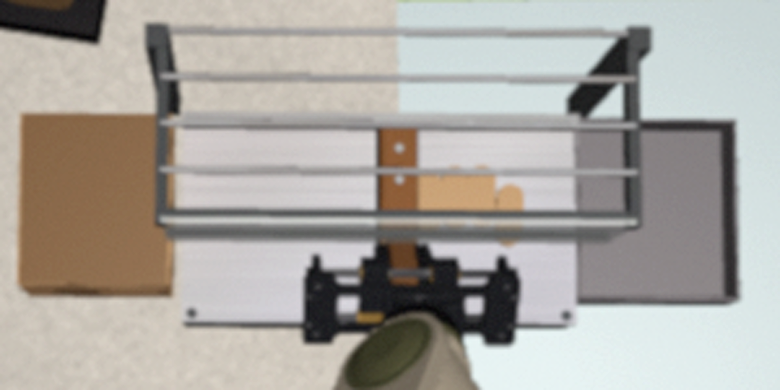

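All four slugs are in a row ahead of the block (x 418–523 in the crop). Next, on to the bed's end.

move_arm([
  [0, 0, 0, 0, -0.008, 0, -1],
  [0, 0, 0, 0, -0.02, 0, -1],
  [0, 0, 0, 0, -0.035, 0, -1],
  [0, 0, 0, 0, -0.05, 0, -1],
  [0, 0, 0, 0, -0.065, 0, -1],
  [0, 0, 0, 0, -0.08, 0, -1],
  [0, 0, 0, 0, -0.095, 0, -1],
  [0, 0, 0, 0, -0.11, 0, -1],
  [0, 0, 0, 0, -0.125, 0, -1],
  [0, 0, 0, 0, -0.14, 0, -1],
  [0, 0, 0, 0, -0.155, 0, -1],
  [0, 0, 0, 0, -0.17, 0, -1],
  [0, 0, 0, 0, -0.185, 0, -1],
  [0, 0, 0, 0, -0.2, 0, -1],
  [0, 0, 0, 0, -0.215, 0, -1],
  [0, 0, 0, 0, -0.23, 0, -1],
  [0, 0, 0, 0, -0.245, 0, -1],
  [0, 0, 0, 0, -0.26, 0, -1],
  [0, 0, 0, 0, -0.275, 0, -1],
  [0, 0, 0, 0, -0.285, 0, -1],
])

```text
t: 15.35
ee_pos: [0.5215, -0.2553, 0.2441]
tcp_rot: [0.021, 2.49, -0.005]
ft_force: [0.1, 4.4, 10.1]
opening: 0.264
```

Run:
```python
from h import *
print(scr())
for n in("scene","top"):cv2.imwrite(f"pics/{n}7.png",imaging.snapshot(n)[:,:,::-1])
crop("pics/top7.png",(370,120,520,255),4,"pics/c_top7.png")
crop("pics/scene7.png",(100,140,300,290),4,"pics/c_sc7.png")
```

```text
{'t': 15.35, 'o': array([ 0.6777, -0.2579,  0.0599]), 'yaw': np.float64(-0.01798096462076409), 'tilt': np.float64(0.002149895955857118), 'bed': array([ 0.016 , -0.1842, -0.0001]), 'f': array([ 0.0978,  4.4047, 10.0737]), 'tq': array([ 1.0333, -0.5396,  0.4181]), 'q': array([-0.7174,  0.5533,  1.5879,  0.7517,  0.6113, -2.8149])}
```

View pics/c_top7.png

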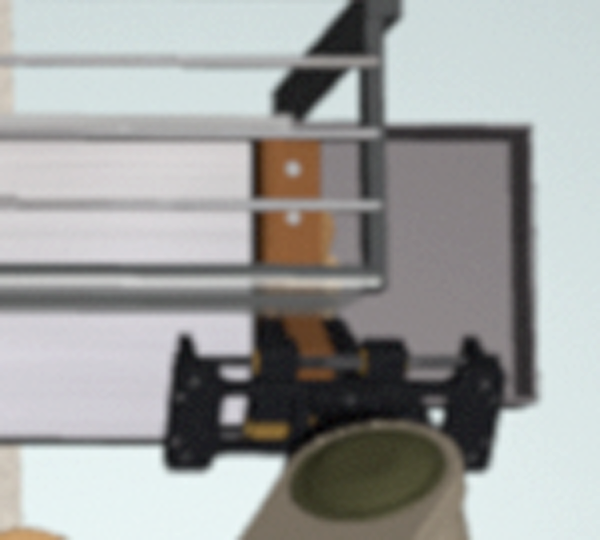

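View pics/c_sc7.png

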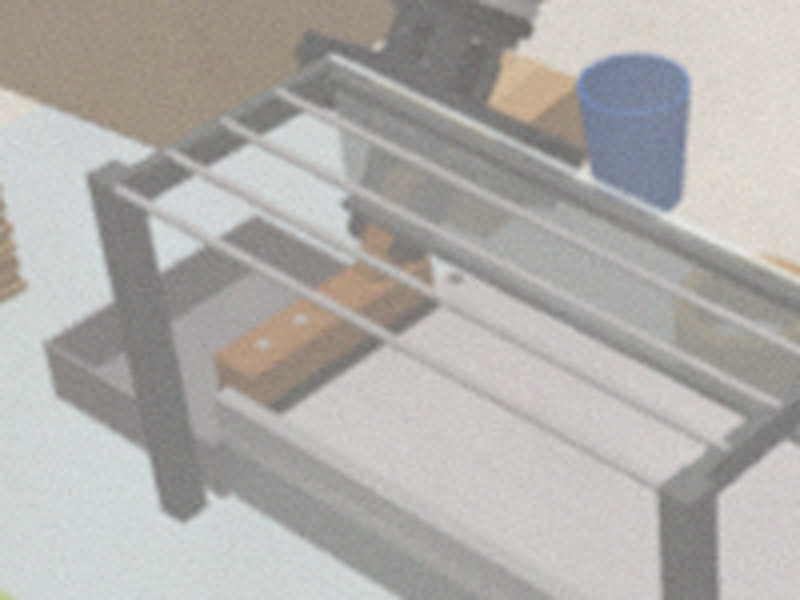

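The block has reached the end. At (328,225) in the top crop a slug just shows beside it. I'll draw back to see where all four lie.

move_arm([
  [0, 0, 0, -0.002, 0.004, -0.003, -1],
  [0, 0, 0, -0.005, 0.02, -0.0066, -1],
  [0, 0, 0, -0.005, 0.05, -0.0066, -1],
  [0, 0, 0, -0.005, 0.09, -0.0066, -1],
  [0, 0, 0, -0.005, 0.13, -0.0066, -1],
  [0, 0, 0, -0.005, 0.16, -0.0066, -1],
  [0, 0, 0, -0.005, 0.16, -0.0066, -1],
])

```text
t: 16.03
ee_pos: [0.522, -0.1552, 0.2476]
tcp_rot: [0.016, 2.495, -0.001]
ft_force: [-1.1, 0.7, -1.4]
opening: 0.268
```

Run:
```python
from h import *
print(scr())
for n in("scene","top"):cv2.imwrite(f"pics/{n}8.png",imaging.snapshot(n)[:,:,::-1])
crop("pics/top8.png",(370,120,520,255),4,"pics/c_top8.png")
crop("pics/scene8.png",(100,140,300,290),4,"pics/c_sc8.png")
```

```text
{'t': 16.0333, 'o': array([ 0.6772, -0.1568,  0.0626]), 'yaw': np.float64(-0.013818231803469595), 'tilt': np.float64(0.003952699452735971), 'bed': array([ 0.0137, -0.0831,  0.0026]), 'f': array([-1.0574,  0.6514, -1.4496]), 'tq': array([0.0814, 0.415 , 0.0187]), 'q': array([-0.5563,  0.4972,  1.6929,  0.7287,  0.4908, -2.6863])}
```

View pics/c_top8.png

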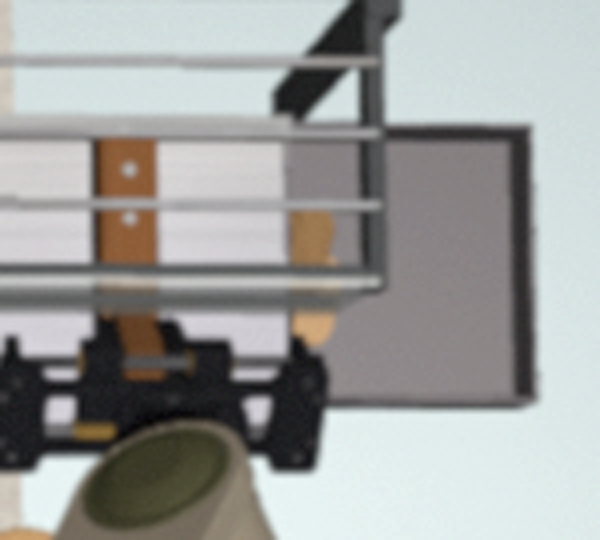

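View pics/c_sc8.png

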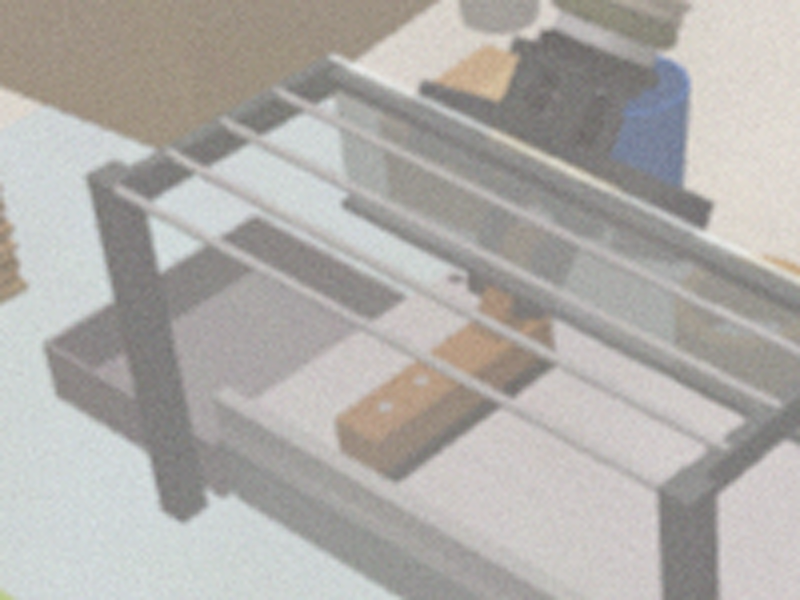

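All four slugs are off the bed, lying in the tray along its bed-side wall around (290–335, 210–345) in the top crop. I'll withdraw from under the guard to get an unobstructed look.

Run:
```python
from kin import *
K=np.array([[0,-1,0],[1,0,0],[0,0,1.]])
for a in ((.0137,.07),(-.13,.07),(-.14,.2)):
  x,y=bedpt(a[0],-.083);T,p=tool_for(x,y,a[1],-.018)
  r=least_squares(lambda q:np.r_[(fk(q,P)[1]-p)*10,(fk(q,P)[0]@K-T).ravel()],env.sense()["joints"]);print(cmd(T,p),r.x,r.cost)
print([onz("top",*p,.095) for p in((452,308),)],onz("top",376,271,.048),onz("top",486,288,.07))
```

```text
[ 0.0016 -0.0014  0.0013 -0.005   0.0068 -0.0099] [-0.5545  0.4848  1.6894  0.7101  0.4964 -2.6616] 2.7104560261104943e-30
[ 0.0016 -0.0014  0.0013  0.1859  0.0076 -0.1546] [-0.7644  0.3098  2.0426  1.0196  0.5046 -3.1656] 1.3160281010940645e-21
[ 0.0016 -0.0014  0.0013  0.0683  0.0078 -0.3374] [-0.7849  0.0643  1.8483  0.608   0.8281 -2.6667] 2.2495616182717273e-30
[array([ 0.3673, -0.2725,  0.095 ])] [ 0.4601 -0.0963  0.048 ] [ 0.414  -0.3637  0.07  ]
```

Run:
```python
from kin import *
K=np.array([[0,-1,0],[1,0,0],[0,0,1.]])
for yb in (0.,.05,.1):
 q=env.sense()["joints"]
 for xb,z,yaw in ((.0137,.07,-.018),(-.05,.072,-.018),(-.05,.072,-.1),(-.09,.075,-.018),(-.09,.075,-.15),(-.13,.08,-.018),(-.13,.08,-.2)):
  x,y=bedpt(xb,yb);T,p=tool_for(x,y,z,yaw)
  r=least_squares(lambda q:np.r_[(fk(q,P)[1]-p)*10,(fk(q,P)[0]@K-T).ravel()],q);print(yb,xb,yaw,r.x)
```

```text
0.0 0.0137 -0.018 [-0.3965  0.4618  1.7373  0.6212  0.3968 -2.4621]
0.0 -0.05 -0.018 [-0.4553  0.3763  1.9017  0.8005  0.367  -2.6944]
0.0 -0.05 -0.1 [-0.4155  0.3743  1.9056  0.6876  0.3026 -2.4911]
0.0 -0.09 -0.018 [-0.5025  0.3183  1.9988  0.9063  0.3678 -2.8414]
0.0 -0.09 -0.15 [-0.4313  0.316   2.0032  0.7322  0.2562 -2.5138]
0.0 -0.13 -0.018 [-0.5613  0.2535  2.09    0.9827  0.387  -2.967 ]
0.0 -0.13 -0.2 [-0.4507  0.2514  2.0936  0.7583  0.2222 -2.5189]
0.05 0.0137 -0.018 [-0.2936  0.4567  1.7478  0.5093  0.3475 -2.2769]
0.05 -0.05 -0.018 [-0.3375  0.3705  1.9132  0.7002  0.3017 -2.507 ]
0.05 -0.05 -0.1 [-0.2958  0.3712  1.9118  0.5056  0.2486 -2.221 ]
0.05 -0.09 -0.018 [-0.3731  0.3118  2.0112  0.8281  0.2916 -2.6657]
0.05 -0.09 -0.15 [-0.298   0.3143  2.0064  0.478   0.1985 -2.1601]
0.05 -0.13 -0.018 [-0.4179  0.2457  2.1036  0.9312  0.2997 -2.8059]
0.05 -0.13 -0.2 [-0.3006  0.2515  2.0934  0.3963  0.1621 -2.0437]
0.1 0.0137 -0.018 [-0.1874  0.4586  1.744   0.3419  0.3137 -2.0336]
0.1 -0.05 -0.018 [-0.2145  0.3726  1.909   0.5043  0.2501 -2.2201]
0.1 -0.05 -0.1 [-0.1721  0.3759  1.9023  0.2083  0.2197 -1.8327]
0.1 -0.09 -0.018 [-0.2366  0.3142  2.0067  0.6341  0.2258 -2.3689]
0.1 -0.09 -0.15 [-0.1604  0.3215  1.9928  0.0441  0.178  -1.6235]
0.1 -0.13 -0.018 [-0.2644  0.2485  2.0987  0.7579  0.2185 -2.5155]
0.1 -0.13 -0.2 [-0.1458  0.262   2.0749 -0.1988  0.1588 -1.3323]
```

Backing out at this y would overrun j6. At bed y = +0.07 the way out stays within limits, so I'll slide there first, raised, and then withdraw.

move_arm([
  [0.001, -0.001, 0.001, -0.005, 0.01, -0.01, -1],
  [0.001, -0.001, 0.001, -0.005, 0.05, -0.01, -1],
  [0.001, -0.001, 0.001, -0.005, 0.1, -0.01, -1],
  [0.001, -0.001, 0.001, -0.005, 0.15, -0.01, -1],
  [0.001, -0.001, 0.001, -0.005, 0.2, -0.01, -1],
  [0.001, -0.001, 0.001, -0.005, 0.24, -0.01, -1],
  [0.001, -0.001, 0.001, -0.005, 0.255, -0.01, -1],
  [0.001, -0.001, 0.001, -0.005, 0.255, -0.01, -1],
  [0.001, -0.001, 0.001, 0.02, 0.255, -0.03, -1],
  [0.001, -0.001, 0.001, 0.05, 0.255, -0.053, -1],
  [0.001, -0.001, 0.001, 0.08, 0.255, -0.077, -1],
  [0.001, -0.001, 0.001, 0.11, 0.255, -0.1, -1],
  [0.001, -0.001, 0.001, 0.14, 0.255, -0.123, -1],
  [0.001, -0.001, 0.001, 0.165, 0.255, -0.143, -1],
  [0.001, -0.001, 0.001, 0.183, 0.255, -0.157, -1],
  [0.001, -0.001, 0.001, 0.183, 0.255, -0.157, -1],
  [0.001, -0.001, 0.001, 0.183, 0.255, -0.157, -1],
])

```text
t: 17.55
ee_pos: [0.3811, -0.0047, 0.2572]
tcp_rot: [0.025, 2.491, -0.008]
ft_force: [0.2, -0.0, -1.7]
opening: 0.268
```

Run:
```python
from h import *
print(scr())
s=env.sense();R0=R.from_rotvec(s["tcp_rot"]).as_matrix();p=s["ee_pos"]
A=tool_for(.402,.272,.17,-1.02);print(A[1],cmd(R0,p+[0,0,.1]),cmd(*A),cmd(*A,R0,p+[0,0,.1]))
for n in("scene","top"):cv2.imwrite(f"pics/{n}9.png",imaging.snapshot(n)[:,:,::-1])
crop("pics/top9.png",(370,120,520,255),4,"pics/c_top9.png")
crop("pics/scene9.png",(100,140,390,350),2.6,"pics/c_sc9.png")
```

```text
{'t': 17.55, 'o': array([ 0.5371, -0.008 ,  0.0729]), 'yaw': np.float64(-0.02149600182223087), 'tilt': np.float64(0.0014263969355745455), 'bed': array([-0.1291,  0.0632,  0.0129]), 'f': array([ 0.2002, -0.0325, -1.6671]), 'tq': array([ 0.0613,  0.3553, -0.0059]), 'q': array([-0.375 ,  0.2641,  2.1134,  0.9837,  0.2561, -2.826 ])}
[0.3204 0.4047 0.3545] [ 0.      0.      0.     -0.101   0.     -0.1326] [ 0.7693  0.0011  1.0122 -0.0071  0.6802 -0.1984] [ 0.7693  0.0011  1.0122  0.0939  0.6802 -0.0658]
```

View pics/c_top9.png

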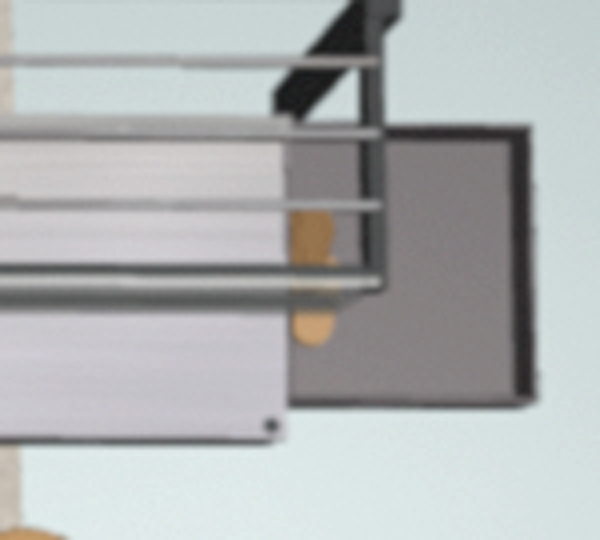

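View pics/c_sc9.png

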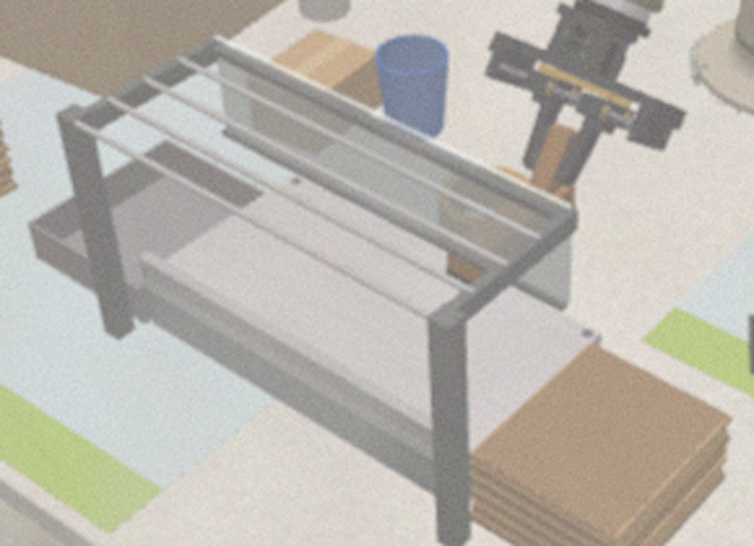

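The bed is empty, and the only kraft pieces are in the tray at (292–337, 210–345) in the crop. Carrying the scraper back over the mat.

move_arm([
  [0, 0, 0, -0.03, 0, -0.04, -1],
  [0, 0, 0, -0.06, 0, -0.08, -1],
  [0, 0, 0, -0.08, 0, -0.105, -1],
  [0, 0, 0, -0.101, 0, -0.133, -1],
  [0.07, 0, 0.09, -0.1, 0.06, -0.14, -1],
  [0.15, 0, 0.19, -0.09, 0.12, -0.145, -1],
  [0.22, 0, 0.29, -0.08, 0.18, -0.15, -1],
  [0.3, 0, 0.39, -0.07, 0.24, -0.155, -1],
  [0.37, 0, 0.49, -0.06, 0.31, -0.16, -1],
  [0.45, 0, 0.59, -0.05, 0.38, -0.17, -1],
  [0.53, 0, 0.69, -0.04, 0.45, -0.175, -1],
  [0.6, 0, 0.79, -0.03, 0.52, -0.18, -1],
  [0.68, 0, 0.89, -0.02, 0.58, -0.19, -1],
  [0.755, 0, 0.99, -0.01, 0.64, -0.195, -1],
  [0.755, 0, 0.99, -0.007, 0.68, -0.198, -1],
  [0.755, 0, 0.99, -0.007, 0.68, -0.198, -1],
  [0.755, 0, 0.99, -0.007, 0.68, -0.198, -1],
  [0.755, 0, 0.99, -0.007, 0.68, -0.198, -1],
  [0.755, 0, 0.99, -0.007, 0.68, -0.198, -1],
])

```text
t: 19.23
ee_pos: [0.3238, 0.3798, 0.354]
tcp_rot: [1.218, 2.228, -0.41]
ft_force: [1.1, -0.2, -2.9]
opening: 0.267
```

Run:
```python
from h import *
print(scr())
A=tool_for(.402,.272,.17,-1.02);print(cmd(*A))
A=tool_for(.402,.272,.008,-1.02);print(cmd(*A))
```

```text
{'t': 19.2333, 'o': array([0.408 , 0.2483, 0.1698]), 'yaw': np.float64(-1.0019726485452312), 'tilt': np.float64(0.0015018158178919396), 'bed': array([-0.2628,  0.3172,  0.1098]), 'f': array([ 1.0614, -0.2384, -2.8982]), 'tq': array([0.5051, 0.0852, 0.0347]), 'q': array([ 0.7297,  0.3842,  1.5033, -0.651 ,  1.4132,  0.3182])}
[ 0.014   0.0019  0.0182  0.0298  0.0176 -0.0237]
[0.014  0.0019 0.0182 0.1934 0.0174 0.1911]
```

move_arm([
  [0.014, 0.002, 0.018, 0.03, 0.0175, -0.024, -1],
  [0.014, 0.002, 0.018, 0.03, 0.0175, -0.024, -1],
  [0.014, 0.002, 0.018, 0.06, 0.0175, 0.016, -1],
  [0.014, 0.002, 0.018, 0.09, 0.0175, 0.055, -1],
  [0.014, 0.002, 0.018, 0.12, 0.0175, 0.095, -1],
  [0.014, 0.002, 0.018, 0.15, 0.0175, 0.134, -1],
  [0.014, 0.002, 0.018, 0.171, 0.0175, 0.162, -1],
  [0.014, 0.002, 0.018, 0.171, 0.0175, 0.162, -1],
  [0.014, 0.002, 0.018, 0.171, 0.0175, 0.162, -1],
  [0.014, 0.002, 0.018, 0.171, 0.0175, 0.162, -1],
])

```text
t: 20.07
ee_pos: [0.3209, 0.4019, 0.216]
tcp_rot: [1.235, 2.223, -0.413]
ft_force: [-0.9, 0.3, -2.2]
opening: 0.271
```

Run:
```python
from h import *
print(scr())
A=tool_for(.402,.272,.006,-1.02);print(cmd(*A))
R0=R.from_rotvec(env.sense()["tcp_rot"]).as_matrix()
print("1mm down",R0.T@[0,0,-.001/.6])
for n in("scene","top"):cv2.imwrite(f"pics/{n}10.png",imaging.snapshot(n)[:,:,::-1])
crop("pics/top10.png",(120,230,320,380),4,"pics/c_top10.png")
crop("pics/scene10.png",(360,150,560,300),4,"pics/c_sc10.png")
```

```text
{'t': 20.0667, 'o': array([0.4032, 0.2699, 0.0313]), 'yaw': np.float64(-1.015048599746393), 'tilt': np.float64(0.0014069848402858407), 'bed': array([-0.268 ,  0.3387, -0.0287]), 'f': array([-0.9043,  0.2557, -2.1856]), 'tq': array([0.463 , 0.152 , 0.0021]), 'q': array([ 0.7648,  0.5938,  1.6176, -0.6924,  1.1837,  0.5614])}
[ 0.0045 -0.0016  0.0045  0.0292  0.0016  0.0312]
1mm down [ 0.001  -0.      0.0013]
```

View pics/c_top10.png

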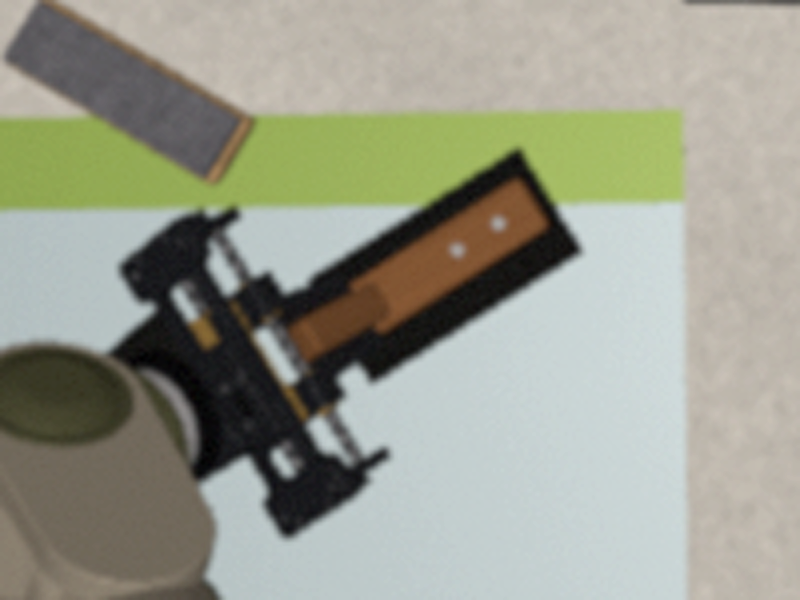

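View pics/c_sc10.png

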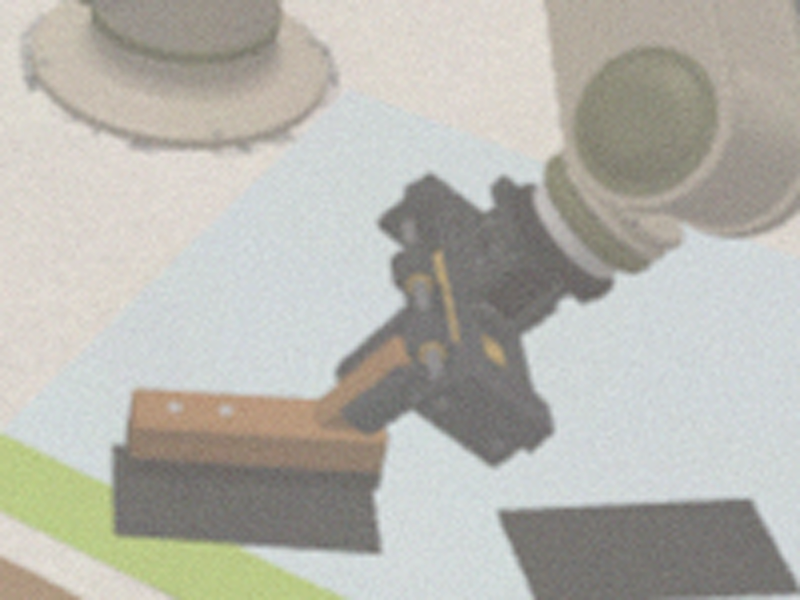

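The scraper is level, centred over the mat and aligned with it. Lowering to contact.

move_arm([
  [0.004, -0.002, 0.004, 0.01, 0.0015, 0.01, -1],
  [0.004, -0.002, 0.004, 0.02, 0.0015, 0.021, -1],
  [0.004, -0.002, 0.004, 0.029, 0.0015, 0.031, -1],
  [0.004, -0.002, 0.004, 0.03, 0.0015, 0.0323, -1],
  [0.004, -0.002, 0.004, 0.031, 0.0015, 0.0336, -1],
  [0.004, -0.002, 0.004, 0.031, 0.0015, 0.0336, -1],
  [0.004, -0.002, 0.004, 0.031, 0.0015, 0.0336, -1],
])

```text
t: 20.75
ee_pos: [0.3193, 0.4045, 0.1879]
tcp_rot: [1.237, 2.22, -0.42]
ft_force: [-4.6, 1.3, 9.6]
opening: 0.269
```

```bash
python3 -c "
from h import *
print(scr())"
```

```text
{'t': 20.75, 'o': array([0.4009, 0.2714, 0.0036]), 'yaw': np.float64(-1.019173967609734), 'tilt': np.float64(0.002682040964497622), 'bed': array([-0.2703,  0.3401, -0.0564]), 'f': array([-4.5947,  1.2836,  9.5695]), 'tq': array([-0.2415,  0.2893, -0.2303]), 'q': array([ 0.7707,  0.6415,  1.6339, -0.7078,  1.1432,  0.6117])}
```

On the mat. I'll relieve the press, open, and back out along the handle.

move_arm([
  [0, 0, 0, -0.001, 0, -0.0015, -1],
  [0, 0, 0, -0.0012, 0, -0.0018, -1],
  [0, 0, 0, -0.0012, 0, -0.0018, -0.3],
  [0, 0, 0, -0.0012, 0, -0.0018, 0.2],
  [0, 0, 0, -0.0012, 0, -0.0018, 0.8],
  [0, 0, 0, -0.0012, 0, -0.0018, 1],
  [0, 0, 0, -0.0012, 0, -0.0018, 1],
  [0, 0, 0, -0.0012, 0, -0.0018, 1],
  [0, 0, 0, -0.0012, 0, -0.03, 1],
  [0, 0, 0, -0.0012, 0, -0.08, 1],
  [0, 0, 0, -0.0012, 0, -0.14, 1],
  [0, 0, 0, -0.0012, 0, -0.2, 1],
  [0, 0, 0, -0.0012, 0, -0.25, 1],
  [0, 0, 0, -0.0012, 0, -0.25, 1],
  [0, 0, 0, -0.0012, 0, -0.25, 1],
])

```text
t: 22.0
ee_pos: [0.2719, 0.4815, 0.308]
tcp_rot: [1.237, 2.221, -0.416]
ft_force: [0.6, 0.3, -0.4]
opening: 0.999
```

Run:
```python
from h import *
s=env.sense();print(s["t"],s["opening"],s["ft_force"])
for n in("scene","top"):cv2.imwrite(f"pics/{n}11.png",imaging.snapshot(n)[:,:,::-1])
crop("pics/top11.png",(120,230,320,380),4,"pics/c_top11.png")
crop("pics/scene11.png",(370,230,570,320),4,"pics/c_sc11.png")
```

```text
22.0 0.9989004557289988 [ 0.6342  0.2853 -0.3917]
```

View pics/c_top11.png

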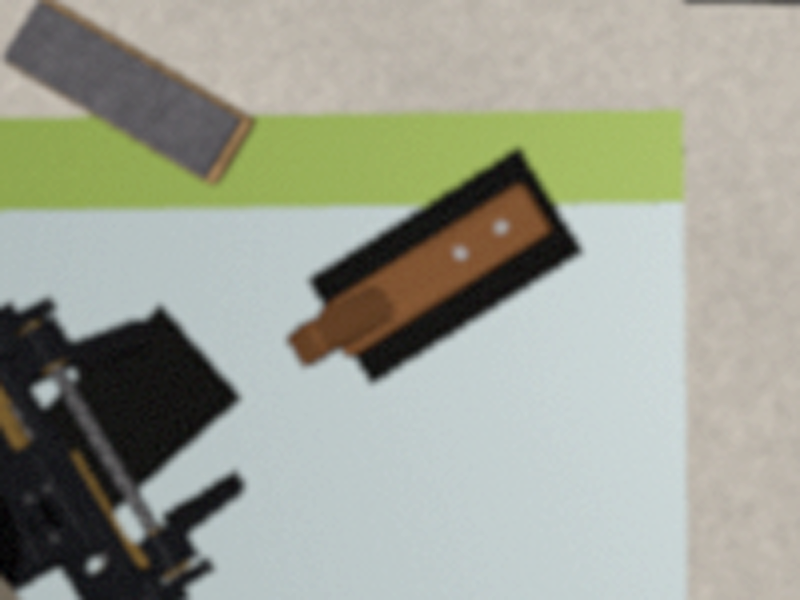

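View pics/c_sc11.png

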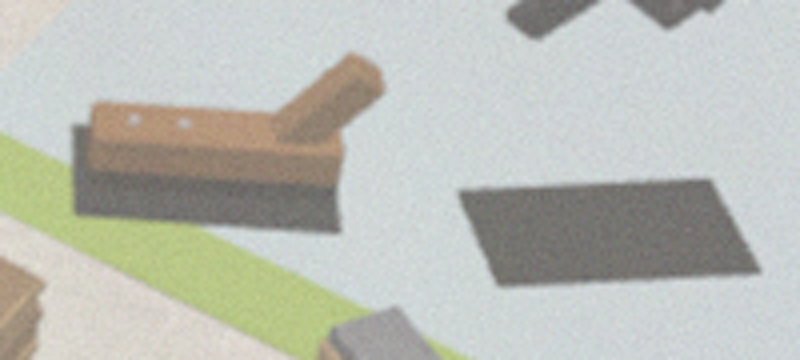

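View pics/top11.png

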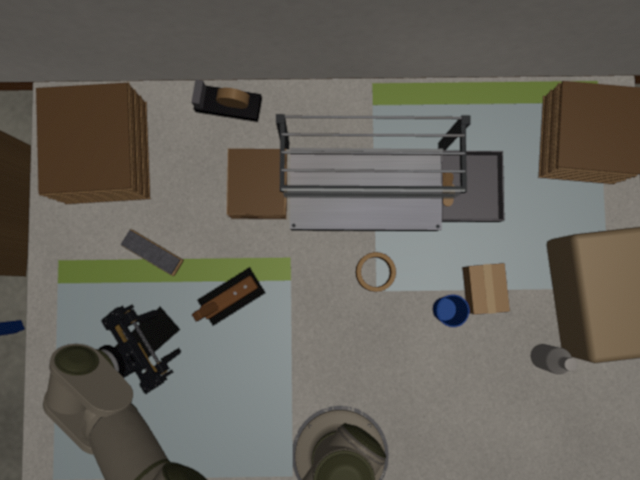

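Run:
```python
from h import *
t=lambda x,y:(120+(x+.5)/4-.5,230+(y+.5)/4-.5);s=lambda x,y:(370+(x+.5)/4-.5,230+(y+.5)/4-.5)
a,ea=tri(t(501,227),s(135,120));b,eb=tri(t(460,253),s(184,124));print(a,b,"yaw",np.arctan2(*(a-b)[:2][::-1]))
d=(a-b)[:2]/np.linalg.norm((a-b)[:2]);print("origin approx",b[:2]-d*.017, "offset to mat",b[:2]-d*.017-[.402,.272])
im=cv2.imread("pics/top9.png");h=cv2.cvtColor(im,cv2.COLOR_BGR2HSV)
m=cv2.inRange(h,(5,70,60),(25,255,255));m[:,:430]=0;m[:, 510:]=0;m[:150]=0;m[225:]=0
ys,xs=np.nonzero(m);print(len(xs),xs.min(),xs.max(),ys.min(),ys.max())
tc=bedpt(.0,-.27)
for z in(.01,.03):
  for p in((xs.min(),ys.min()),(xs.max(),ys.max())):
    q=onz("top",*p,z)[:2]-tc;print(z,"tray frame approx",q@be,q@bn)
```

```text
[0.4262 0.2321 0.0459] [0.4106 0.2574 0.0453] yaw -1.018501597407768
origin approx [0.4017 0.2719] offset to mat [-0.0003 -0.0001]
200 443 453 173 205
0.01 tray frame approx 0.052169995376508106 0.0639075528348459
0.01 tray frame approx -0.031731636131627654 0.03912755357937899
0.03 tray frame approx 0.04822374032688418 0.06836927684652105
0.03 tray frame approx -0.03456328713766358 0.043918471277443624
```

The scraper is within about 1 mm of the mat's centre and within 0.01 rad of its axis. The slug heap lies inside the tray outline. Handing in.

```bash
python3 -c "
from rig import env
print(env.job_done(), env.sense()['t'])"
```

```text
the job is handed in; nothing more can be done
the job is handed in; nothing more can be done
```

I wiped all four slugs off the bed into the grey tray, put the scraper back on its mat, and handed the job in at about 22 s of the 72 s allowed. The hand-in reports no verdict.

- **Back stop:** I gripped the handle with the gripper leaning 37° and pressed the sole down, reaching the stop with about 10–17 N on the bed. The nose met it as a clear jump in wrist force, from about 5 N to 14 N horizontally, and I held that for over 0.3 s. The nose touched about 1 mm beyond the 85–91 mm range given for the stop, which fits the calibration error.
- **Wipe:** I backed off about 2 mm and wiped with 8–12 N of down force. The camera showed the gripper clear of the guard pane when the nose met the stop, and nothing in the wrist force suggested a bump.
- **Scraper at the end:** It stands released on the nearer of the two mats. It measures about 1 mm from the mat's centre and within 0.01 rad of its axis. Its block top is at 45 mm, so the sole is on the mat. The other things on the bench look unmoved.
- **Slugs at the end:** The bed is empty, and the kraft heap lies at about x -35 to 52 mm, y 39 to 68 mm in the tray's frame, within its outline.
- **Not fully checked:** The slugs overlap against the bed-side wall, partly hidden by the guard frame in the top view and by the bed in the scene view. I couldn't count all four one by one or measure their heights.

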